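# Close the heel press on two shoe heels

## Robot

A 7-joint arm with a two-finger parallel gripper is mounted at the origin on the work surface. World frame = base frame: x ahead of the robot, y to its left, z up, the work surface at z = 0. Lengths are in m, angles in rad, forces in N, time in s.
With the tool pointing down it reaches from about 0.35 to 0.775 m from the base axis. Payload 3.1 kg.
Tool frame: the origin (TCP) lies on the centre line of the jaws, within the pads' length; the fingertips stand 8 mm ahead of it and the grasp point (between the pads) lies 11 mm behind it (tips_ahead is the z of the fingertips in the tool frame, in m); z points along the fingers, y is the line along which they close (so a half turn about z gives the same grasp; the last joint's range is limited). The gripper opens to 85 mm and grips with 20 to 120 N. Pads are 22 mm wide; open, the fingers measure 114 mm over their backs; the gripper's body (76 mm by 85 mm) begins 54 mm behind the grasp point. The pads swing forward as they close: fully open they stand 13 mm farther back than shut.
Start: joints at [1.25, 0.311, 0.014, 1.512, -0.004, 1.319, -0.027], TCP at [0.151, -0.529, 0.205] pointing down, gripper open.
Joint ranges: [-2.7, 2.7], [-0.3, 1.91], [-1.27, 1.3], [0.12, 2.57], [-1.44, 4.58], [0.2, 2.03], [-3.05, 3.05]. Speed limits (rad/s): [2.79, 2.79, 3.14, 3.14, 3.14, 3.14, 3.14].

## Interface

Orientations are given as a rotation vector (axis times angle).
In Python, from station import get_state, get_image, camera_params, close_job, tips_ahead gives the robot as it stands.
- The arm moves only by the tool arm_command, never from a script. Its argument "moves" is a list of rows, each an object of numbers: "dx", "dy", "dz": the shift along the tool's x, y, z as a fraction of full scale; "rx", "ry", "rz": the turn, a rotation vector about the tool's x, y, z as a fraction of full scale. In form: [{"dx": .., "dy": .., "dz": .., "rx": .., "ry": .., "rz": ..}, ...]. A call has 1 to 5 rows; each row shifts and turns the commanded pose from where the row before left it, along the tool's axes as they then stand; what a row does not reach is not made up. Full scale, the value 1, is 0.1 m for a shift and 120 degrees for a turn. A row lasts 1/8 s, in which the tool goes at most 62.5 mm and 10.7 degrees, less where a joint would pass 70% of its speed; a pose out of reach is approached as far as the arm can. A call with a number of a shift or a turn outside -1 to 1 is refused whole. A call with a gripper value outside its range is refused whole. "gripper" is the closure, from -1 (fully open) to 1 (shut), set as the call begins (left out, the last holds). The fingers move at their own pace and stop on an object; "newtons" is the grip in N (left out, the last holds). Time passes only in rows, so rows that do not move let the fingers close. It gives the time, the measured TCP pose, the force, the opening and the grip force at its end, in the units of the state.
- get_state(): the state, without advancing time (a new reading comes with each control period).
- get_image(name): name is "scene" or "top"; returns the picture (420x560x3 uint8, red, green, blue); there is no depth.
- camera_params(name): a dict with "fx", "fy", "cx", "cy" (pixels), "D" ([k1, k2, p1, p2, k3] as OpenCV has them; the pictures are not rectified), "origin" and "attitude" of the camera in the world. Camera axes: x right, y down, z forward; pixel columns grow to the right and rows downward; lengths in m; the calibration is good to about 2 mm. A picture is of the moment at which its call begins. camera_params takes no time and is no camera call.
- close_job(): hands the job in; it is judged then, once.
The state is a dict: "time_s": time; "joint_pos": joint angles; "dq": joint speeds; "tau": joint torques, N m; "tcp_pos": TCP position; "tool_rot": TCP orientation; "wrist_force": force on the tool from outside, world axes, zero at the start; "moment": the same for the moment, N m; "finger_gap": finger opening in m; "grip_force": force on a finger pad.
Only numpy, scipy, OpenCV 4.12 (cv2) and the standard library are available. Lean on these libraries where they do the work, as an engineer would, in place of code of your own. Each camera call takes 0.05 s, during which the arm holds its last target. There are 200 camera calls.

## Task

In the shoe repairer's shop, put the two shoe heels from the tray into the sloping press, rubber side up as they stand: the large one fully home in the wide nest, the small one in the narrow nest. Then take the hinged pressing frame by its bar and lower it gently (do not let it drop) until it lies on both heels. Let go, and leave the other things on the bench where they are.

Things in the scene. Friction and masses are not known exactly. Their poses are not given: they have to be found in the camera images.
- press: heavy fixed press, base 150 x 250; origin under its middle on the table, x horizontally from the press's low front (robot's side) to its hinge, y along the hinge axis, z up. Its steel deck slopes 30 degrees, low at the front; two rectangular fenced nests stand side by side on the deck.
- nest_large (a point): centre of the floor of the wide nest (inside 62 along the slope x 66 across), on the +y side of the press. Site axes are the deck's: x up the slope, y across, z square to the deck (30 degrees from vertical, leaning to the front). The nest has a flat floor and four fence walls 16 high, 6 thick, no chamfer.
- nest_small (a point): the same for the narrow nest (inside 50 x 50, same fences and axes), 110 from the wide one toward -y.
- heel_large: large stacked wooden shoe heel with a black rubber top, standing upright in the tray: 56 (x) x 60 (y) x 55 high, about 0.15 kg. Origin at centre of its underside, z up to the rubber. Flat front at -x, flat parallel sides at +-y (from the front back to x = +8), the two back corners rounded. It stands in the nest rubber up, either way round.
- heel_small: small heel of the same make: 44 (x) x 44 (y) x 55 high, about 0.08 kg, flat sides from the front back to x = +8; the rest as the large one.
- frame (a joint): hinge angle of the pressing frame, rad: 0 = parallel to the deck, lying on two seated heels; grows as it opens; 2.09 would be upright. It starts open at 1.72 to 1.88 (stop at 1.90), leaning 12 to 21 degrees to the robot above the nests, so they are reached square to the deck, not straight down. Friction (0.3 N m) holds it there; below about 1.6 it falls shut (0.8 kg). Without heels: -0.12.
- frame_hinge (a point): middle of the hinge axis at the top of the slope, 59 above the deck surface, 65 up the slope from the nest centres; same axes as the nests, fixed.
- frame_bar (a point): middle of the round steel bar (14 dia, 220 long, along y) joining the ends of the frame's two side arms, 155 from the hinge axis: hold the frame here. The bar can turn between the fingers. Free round its middle 200; a crosspiece (30 wide, 10 thick) that presses the heels runs parallel, near edge 75 from the bar. The axes turn with the frame and match the nests' at 0.
- tray: low fixed plywood tray 160 x 250, floor 6 thick, rim 16 high; origin under its middle; the heels stand on its floor.
- polish_tin: flat round steel tin, 64 dia x 24 high; a bystander
- cement_jar: amber glass jar with black cap, 56 dia x 85 high; a bystander
- hammer: hammer lying flat at the right; a bystander
- brush: brush lying flat at the left; a bystander
- shoe_last: pale wooden shoe last, about 210 long, 73 high; a bystander
- awl: awl, 140 long, lying flat; a bystander
- spool: wooden spool standing, 48 dia x 50 high; a bystander
There are look-alikes about, which are no part of the job. Leave any turquoise or yellow look-alike of the heel_large alone.

How it is judged:
By the outcome, as a careful person would: the job done as asked, in the order asked, and still so for the second after the job is handed in, with the robot touching nothing.
It also fails if it takes over 72 s, if anything falls off the work surface, if the arm or the gripper's body presses on something with over 40 N, if the wrist force passes 120 N, or if a joint passes its speed limit or range.

## Working session

There is one attempt and no reset: what is moved stays moved. The work goes in short steps, Python scripts to look and compute and a tool call to move; the robot and the scene stay as the last step left them, time stands still between calls to the robot, and variables do not carry over. Pictures are saved under pics/ and viewed, at most 10 in all, crops included, and the job is handed in when it is done.

Besides the shell and the picture viewer there is one more tool, called after ">>>" in YAML: its name, and indented under it one key for each argument. arm_command: Moves the arm, as the interface text tells. Shift numbers are shares of 0.1 m and turn numbers shares of 120 degrees, none past 1 either way. Its arguments: {"type":"object","properties":{"moves":{"type":"array","items":{"type":"object","properties":{"dx":{"type":"number"},"dy":{"type":"number"},"dz":{"type":"number"},"rx":{"type":"number"},"ry":{"type":"number"},"rz":{"type":"number"}}}},"gripper":{"type":"number"},"newtons":{"type":"number"}},"required":["moves"]}

```bash
mkdir -p pics; ls; python3 - <<'E'
from station import *
import cv2
for n in("scene","top"):
    cv2.imwrite(f"pics/{n}0.png",get_image(n)[:,:,::-1]); print(camera_params(n))
print(get_state(),tips_ahead)
E
```

```text
pics
{'fx': 388.1865857271809, 'fy': 388.1865857271809, 'cx': 283.8643701639754, 'cy': 207.77619530400915, 'D': array([-0.0454284,  0.       ,  0.       ,  0.       ,  0.       ]), 'origin': array([ 1.07486485, -0.39504891,  0.99856205]), 'attitude': array([-2.28097139, -1.21345419,  0.35790831])}
{'fx': 390.1905094424368, 'fy': 390.1905094424368, 'cx': 276.86230638825646, 'cy': 213.78758065159414, 'D': array([-0.0759862,  0.       ,  0.       ,  0.       ,  0.       ]), 'origin': array([ 0.33897587, -0.02491983,  1.30835103]), 'attitude': array([-2.04474141,  2.16490037, -0.23861738])}
{'time_s': 0.1, 'joint_pos': array([ 1.25029255,  0.31165114,  0.01399539,  1.51289307, -0.00438585,
        1.319192  , -0.02722551]), 'dq': array([ 0.00105205, -0.00060451,  0.00149694, -0.00370571, -0.00085638,
        0.00114575,  0.0005825 ]), 'tau': array([ 1.01477617e-03, -3.80857408e+01,  1.46762654e-01, -2.31241035e+01,
        1.22425266e-02,  8.12606217e-03,  3.57731508e-06]), 'tcp_pos': array([ 0.15117375, -0.52808269,  0.20352824]), 'tool_rot': array([-3.10904991e+00, -4.36319741e-01,  6.21082314e-04]), 'wrist_force': array([-0.51245441,  0.30245852,  0.19347858]), 'moment': array([ 0.00456322,  0.05211815, -0.00016181]), 'grip_force': 0.0, 'finger_gap': 0.0852913102990783} 0.008
```

View pics/scene0.png

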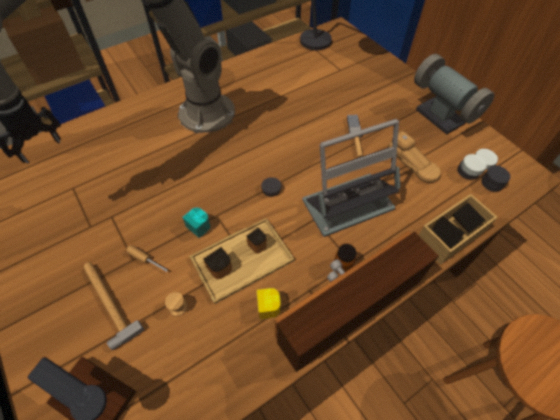

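View pics/top0.png

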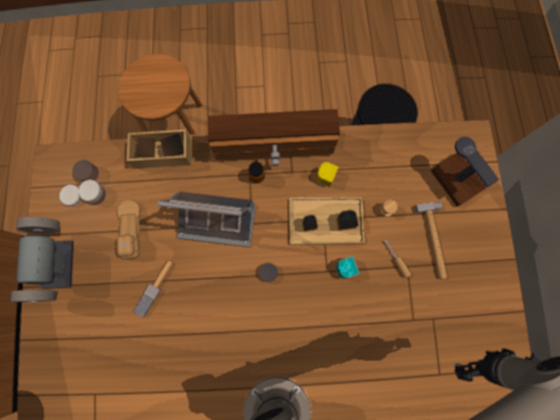

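The overview shows the press at top px (216,220), the tray at (326,221), the large heel at (348,219) and the small heel at (311,223). I'll enlarge these next.

```bash
python3 - <<'E'
import cv2
a=cv2.imread("pics/top0.png")[180:260,150:380]; cv2.imwrite("pics/topc.png",cv2.convertScaleAbs(cv2.resize(a[:, :115],None,fx=6.9,fy=6.9,interpolation=cv2.INTER_CUBIC)[:600],alpha=1.6))
cv2.imwrite("pics/topd.png",cv2.convertScaleAbs(cv2.resize(a[:, 130:],None,fx=7,fy=7,interpolation=cv2.INTER_CUBIC)[:600],alpha=1.8))
b=cv2.imread("pics/scene0.png")
cv2.imwrite("pics/scc.png",cv2.convertScaleAbs(cv2.resize(b[115:240,295:415],None,fx=4.8,fy=4.8,interpolation=cv2.INTER_CUBIC)[:600],alpha=1.6))
E
```

```text
(no output)
```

View pics/topc.png

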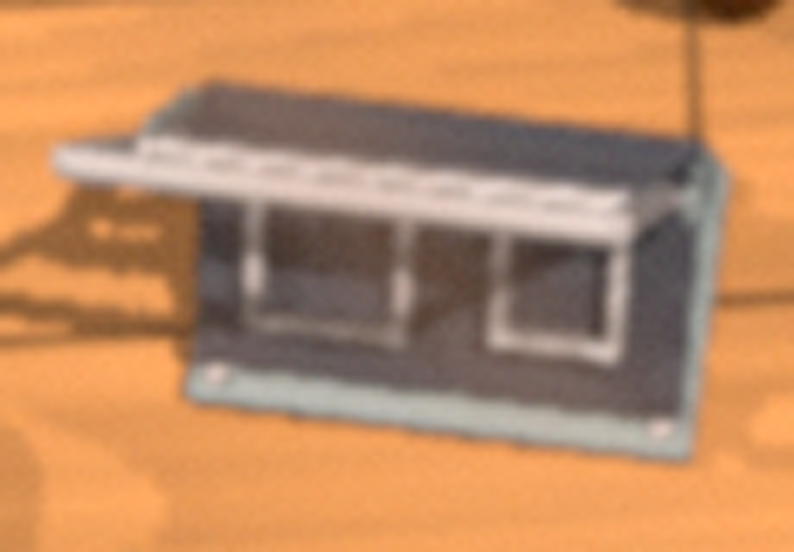

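View pics/topd.png

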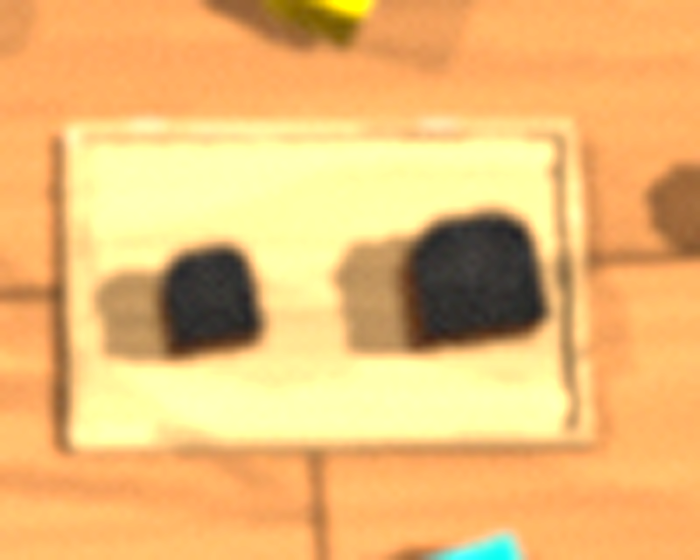

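View pics/scc.png

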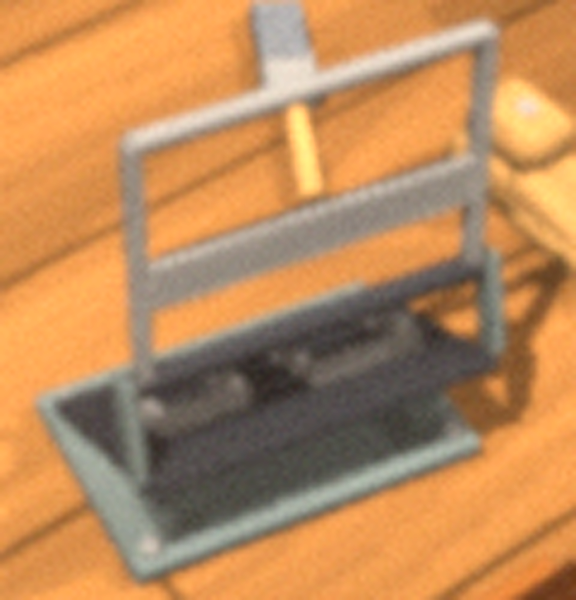

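Crop readings:
- **Press (top view):** the base front corners are at crop (187,400) and (690,458). The fence fronts run (245,330)–(405,345) for the wide nest and (490,348)–(620,362) for the narrow one. The bar runs (52,160)–(632,225).
- **Heels:** the rubber tops are black, with their flat fronts toward the robot.
- **Press (scene view):** the bar runs (128,140)–(492,32).

Next I'll fit a model to these points.

```bash
cat >h.py <<'E'
import numpy as np,cv2
from scipy.spatial.transform import Rotation as R
from scipy.optimize import least_squares
from station import *
C={n:camera_params(n) for n in("scene","top")}
def proj(n,P):
    c=C[n];r=R.from_rotvec(c["attitude"]).inv()
    K=np.array([[c["fx"],0,c["cx"]],[0,c["fy"],c["cy"]],[0,0,1]])
    q=r.apply(np.atleast_2d(P)-c["origin"])
    return cv2.projectPoints(q,np.zeros(3),np.zeros(3),K,c["D"])[0].reshape(-1,2)
def back(n,uv,z):
    c=C[n];K=np.array([[c["fx"],0,c["cx"]],[0,c["fy"],c["cy"]],[0,0,1]])
    p=cv2.undistortPoints(np.array(uv,float).reshape(-1,1,2),K,c["D"]).reshape(-1,2)
    d=R.from_rotvec(c["attitude"]).apply(np.c_[p,np.ones(len(p))])
    return c["origin"]+d*((z-c["origin"][2])/d[:,2])[:,None]
E
python3 - <<'E'
from h import *
tc=lambda u,v:((u+.5)/6.9-.5+150,(v+.5)/6.9-.5+180)
sc=lambda u,v:((u+.5)/4.8-.5+295,(v+.5)/4.8-.5+115)
obsT=[tc(187,402),tc(690,460), tc(245,330),tc(405,345),tc(490,348),tc(620,362), tc(54,162),tc(632,226)]
obsS=[sc(143,579),sc(478,448),sc(40,404), sc(125,142),sc(494,32)]
def model(p):
    x,y,w,nx,nz,q=p
    Rp=R.from_euler('z',w); D=R.from_euler('y',-30,degrees=True)
    W=lambda a:Rp.apply(np.array(a))+[x,y,0]
    dk=lambda a:W(D.apply(np.array(a))+[nx,0,nz])   # deck coords about midpoint between nests
    b=dk([[65-155*np.cos(q),s,59+155*np.sin(q)] for s in(110,-110)])
    fr=dk([[-37,55+39,16],[-37,55-39,16],[-37,-55+31,16],[-37,-55-31,16]])
    base=W([[-.075e3,125,0],[-75,-125,0]]); bs=W([[75,-125,0],[75,125,0],[-75,-125,0]])
    return np.r_[base,fr,b]/1e3,np.r_[bs,b[::-1]]/1e3,dk([[0,55,0],[0,-55,0],[65,0,59]]),b
def f(p):
    a,b,_,_=model(p); return np.r_[(proj("top",a)-obsT).ravel(),(proj("scene",b)-obsS).ravel()]
s=least_squares(f,[600,100,-.1,0,60,1.8],x_scale=[100,100,.1,10,10,.1],loss='soft_l1')
print(s.x.round(3)); print(f(s.x).reshape(-1,2).round(1).tolist()); m=model(s.x);print(m[2].round(1),m[3].round(1))
img=cv2.imread("pics/top0.png"); big=cv2.resize(img,None,fx=4,fy=4,interpolation=cv2.INTER_CUBIC)
for (u0,u1,v0,v1) in((300,320,210,235),(334,361,205,233)):
    g=big[v0*4:v1*4,u0*4:u1*4].max(2); k=(g<60).astype(np.uint8)
    c=max(cv2.findContours(k,0,2)[0],key=cv2.contourArea).reshape(-1,2)
    uv=(c+[u0*4,v0*4]+.5)/4-.5
    w=back("top",uv,.061)[:,:2]*1e3
    print(cv2.minAreaRect(w.astype(np.float32)),w.min(0),w.max(0))
E
```

```text
[ 6.19922e+02  1.70793e+02 -1.69000e-01 -1.48000e-01  6.23220e+01
  1.76800e+00]
[[0.3, 0.7], [-0.0, 0.6], [-1.6, -1.0], [-1.4, -0.5], [-1.6, 0.4], [-1.6, 0.5], [1.0, 0.2], [-2.5, -0.3], [-1.3, 2.6], [-0.5, 1.5], [-1.9, 1.4], [0.8, 1.1], [-2.2, -0.5]]
[[629.  225.   62.3]
 [610.5 116.6  62.3]
 [646.2 166.3 145.9]] [[615.7 283.1 292.7]
 [578.6  66.3 292.7]]
((585.5263061523438, -140.8782196044922), (43.73017120361328, 42.67438888549805), 8.132131576538086) [ 562.05768847 -163.90577743] [ 608.59885892 -120.21831739]
((588.32470703125, -265.0321350097656), (55.659210205078125, 62.22751235961914), 5.411011695861816) [ 558.83740596 -297.72229765] [ 616.7206248  -235.18791922]
```

```bash
cat >fit.py <<'E'
from h import *
tc=lambda u,v:((u+.5)/6.9-.5+150,(v+.5)/6.9-.5+180)
sc=lambda u,v:((u+.5)/4.8-.5+295,(v+.5)/4.8-.5+115)
obsT=[tc(187,402),tc(690,460), tc(245,330),tc(405,345),tc(490,348),tc(620,362), tc(54,162),tc(632,226)]
obsS=[sc(143,579),sc(478,448),sc(40,404), sc(125,142),sc(494,32)]
def model(p):
    x,y,w,nx,nz,q,ny,L=p
    Rp=R.from_euler('z',w); D=R.from_euler('y',-30,degrees=True)
    W=lambda a:Rp.apply(np.array(a))+[x,y,0]
    dk=lambda a:W(D.apply(np.array(a))+[nx,0,nz])
    b=dk([[65-155*np.cos(q),s,59+155*np.sin(q)] for s in(L,-L)])
    fr=dk([[-37,55+ny+39,16],[-37,55+ny-39,16],[-37,-55+ny+31,16],[-37,-55+ny-31,16]])
    base=W([[-.075e3,125,0],[-75,-125,0]]); bs=W([[75,-125,0],[75,125,0],[-75,-125,0]])
    return np.r_[base,fr,b]/1e3,np.r_[bs,b[::-1]]/1e3,dk([[0,55+ny,0],[0,-55+ny,0],[65,0,59]]),b
def f(p):
    a,b,_,_=model(p); return np.r_[(proj("top",a)-obsT).ravel(),(proj("scene",b)-obsS).ravel()]
if __name__=="__main__":
    for l in('linear','soft_l1'):
        s=least_squares(f,[600,100,-.1,0,60,1.8,0,110],x_scale=[100,100,.1,10,10,.1,10,10],loss=l)
        print(s.x.round(3)); print(f(s.x).reshape(-1,2).round(1).tolist()); m=model(s.x);print(m[2].round(1),m[3].round(1))
    # nests alone in top view given height: back-project fence corners
    z=.0623+(-37*.5+16*.866)/1e3
    print(z,back("top",obsT[2:6],z).round(4)*1e3)
E
python3 fit.py
```

```text
[ 6.19121e+02  1.73083e+02 -1.71000e-01  1.27800e+00  6.16540e+01
  1.76500e+00 -7.11500e+00  1.14174e+02]
[[-0.4, 1.0], [-0.7, 1.0], [-0.0, -0.9], [0.2, -0.4], [-0.1, 0.6], [-0.1, 0.7], [-1.2, -0.0], [-1.7, -0.0], [-0.9, 2.0], [-0.1, 1.0], [-1.5, 0.8], [-0.0, 1.5], [-0.2, -0.9]]
[[628.5 220.1  61.7]
 [609.8 111.7  61.7]
 [646.8 168.3 145.2]] [[616.8 289.3 291.9]
 [578.   64.3 291.9]]
[ 6.19768e+02  1.72993e+02 -1.68000e-01  8.08000e-01  6.07650e+01
  1.76600e+00 -6.87800e+00  1.14211e+02]
[[-0.3, 0.9], [-0.6, 0.7], [-0.0, -0.8], [0.2, -0.4], [-0.1, 0.5], [-0.1, 0.6], [-1.1, 0.0], [-1.6, -0.2], [-0.7, 2.2], [-0.0, 1.1], [-1.4, 1.0], [0.0, 1.9], [-0.3, -0.7]]
[[628.6 220.3  60.8]
 [610.2 111.9  60.8]
 [647.  168.4 144.4]] [[616.8 289.3 291.1]
 [578.5  64.2 291.1]]
0.057656 [[592.6 265.1  57.7]
 [581.1 188.9  57.7]
 [577.4 148.7  57.7]
 [567.2  87.4  57.7]]
```

```bash
cat >ov.py <<'E'
from fit import *
import sys
p=[619.4,173,-.170,1.0,61.2,1.765,-7,110]
def dkf(p):
    x,y,w,nx,nz=p[:5]
    Rp=R.from_euler('z',w); D=R.from_euler('y',-30,degrees=True)
    return lambda a:(Rp.apply(D.apply(np.array(a,float))+[nx,0,nz])+[x,y,0])/1e3
def over(n,img,box,s,p):
    u0,v0,u1,v1=box; a=cv2.resize(img[v0:v1,u0:u1],None,fx=s,fy=s,interpolation=cv2.INTER_CUBIC); a=cv2.convertScaleAbs(a,alpha=1.8)
    d=dkf(p)
    for y0,hx,hy in((55+p[6],31,33),(-55+p[6],25,25)):
        for e,z,col in((0,16,(0,0,255)),(6,16,(0,255,0))):
            c=d([[sx*(hx+e),y0+sy*(hy+e),z] for sx,sy in((-1,-1),(-1,1),(1,1),(1,-1))])
            uv=((proj(n,c)-[u0,v0]+.5)*s-.5)
            cv2.polylines(a,[np.round(uv*16).astype(np.int32)],True,col,1,cv2.LINE_AA,4)
    return a
if __name__=="__main__":
    A=over("top",cv2.imread("pics/top0.png"),(180,205,246,238),12,p)
    B=over("scene",cv2.imread("pics/scene0.png"),(315,177,387,207),11,p)[:204,:792]
    m=np.zeros((600,792,3),np.uint8); m[:396]=A[:396,:792]; m[396:600,:B.shape[1]]=B[-204:]
    cv2.imwrite("pics/ov1.png",m)
E
python3 ov.py
```

```text
(no output)
```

View pics/ov1.png

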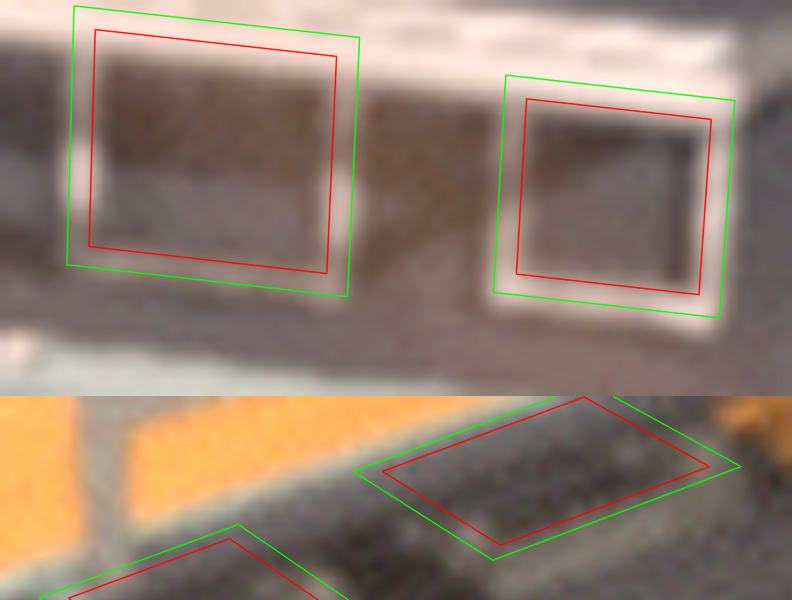

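The overlay matches across the slope. Along it, the fences sit about 0.6 px (2 mm) toward the robot, at small-nest front (495,300)–(720,325). I'll apply that shift and start moving.

```bash
cat >plan.py <<'E'
from ov import *
PF=[617.4,173,-.170,1.0,61.2,1.765,-7,110]
dk=dkf(PF)
YAW=PF[2]
def down(yaw): return R.from_euler('z',yaw)*R.from_euler('x',np.pi)
def deckrot(spin=0): # tool z = -deck normal, tool x up-slope
    return R.from_euler('z',YAW)*R.from_euler('y',-30,degrees=True)*R.from_euler('x',np.pi)*R.from_euler('z',spin)
def plan(p,r,n,cur=None):
    if cur is None:
        s=get_state(); cp,cr=s["tcp_pos"],R.from_rotvec(s["tool_rot"])
    else: cp,cr=cur
    p=np.array(p)
    for i in range(n):
        k=1/(n-i)
        d=np.round(cr.inv().apply((p-cp)*k)/.1,3); w=np.round((cr.inv()*r).as_rotvec()*k/np.radians(120),3)
        print(",".join('{"dx":%g,"dy":%g,"dz":%g,"rx":%g,"ry":%g,"rz":%g}'%tuple(np.r_[d,w]) .split("|")))
        cp=cp+cr.apply(d*.1); cr=cr*R.from_rotvec(w*np.radians(120))
    print("end",cp.round(4)); return cp,cr
E
python3 - <<'E'
from plan import *
print(dk([[0,48,0],[0,-62,0]]).round(4))
y=np.radians(5.4)
c=plan([.580,-.267,.13],down(y),10)
plan([.580,-.267,.034],down(y),4,c)
E
```

```text
[[0.6265 0.2201 0.0612]
 [0.6079 0.1117 0.0612]]Traceback (most recent call last):
  File "<stdin>", line 4, in <module>
  File "plan.py", line 16, in plan
    print(",".join('{"dx":%g,"dy":%g,"dz":%g,"rx":%g,"ry":%g,"rz":%g}'%tuple(np.r_[d,w]) .split("|")))
                                                                       ^^^^^^^^^^^^^^^^^^^^^^^^
AttributeError: 'tuple' object has no attribute 'split'
```

```bash
python3 - <<'E'
s=open("plan.py").read()
i=s.index("        print("); j=s.index("\n",i)
s=s[:i]+"        print(*np.r_[d,w]+0.)"+s[j:]
open("plan.py","w").write(s)
E
python3 - <<'E'
from plan import *
y=np.radians(5.4)
c=plan([.580,-.267,.13],down(y),10)
plan([.580,-.267,.034],down(y),4,c)
E
```

```text
0.484 -0.133 0.074 0.0 0.0 0.009
0.482 -0.142 0.074 0.0 0.0 0.009
0.479 -0.151 0.074 0.0 0.0 0.009
0.476 -0.16 0.074 0.0 0.0 0.009
0.473 -0.169 0.074 0.0 0.0 0.009
0.469 -0.178 0.074 0.0 0.0 0.009
0.466 -0.186 0.073 0.0 0.0 0.009
0.462 -0.195 0.074 0.0 0.0 0.008
0.459 -0.203 0.073 0.0 0.0 0.009
0.455 -0.212 0.074 -0.001 0.0 0.008
end [ 0.58  -0.267  0.13 ]
0.0 0.0 0.24 0.0 0.0 0.0
0.0 0.0 0.24 0.0 0.0 0.0
0.0 0.0 0.24 0.0 0.0 0.0
0.001 0.0 0.24 0.0 0.0 0.0
end [ 0.58  -0.267  0.034]
```

>>> arm_command:
  moves:
    - {"dx":0.484,"dy":-0.133,"dz":0.074,"rz":0.009}
    - {"dx":0.482,"dy":-0.142,"dz":0.074,"rz":0.009}
    - {"dx":0.479,"dy":-0.151,"dz":0.074,"rz":0.009}
    - {"dx":0.476,"dy":-0.16,"dz":0.074,"rz":0.009}
    - {"dx":0.473,"dy":-0.169,"dz":0.074,"rz":0.009}
  gripper: -1

```text
schema error: expected keys dx, dy, dz, rx, ry, rz
```

>>> arm_command:
  moves:
    - {"dx":0.469,"dy":-0.178,"dz":0.074,"rz":0.009}
    - {"dx":0.466,"dy":-0.186,"dz":0.073,"rz":0.009}
    - {"dx":0.462,"dy":-0.195,"dz":0.074,"rz":0.008}
    - {"dx":0.459,"dy":-0.203,"dz":0.073,"rz":0.009}
    - {"dx":0.455,"dy":-0.212,"dz":0.074,"rz":0.008}

```text
schema error: expected keys dx, dy, dz, rx, ry, rz
```

>>> arm_command:
  moves:
    - {}
    - {}

```text
schema error: expected keys dx, dy, dz, rx, ry, rz
```

All six keys are required in every row.

>>> arm_command:
  moves:
    - {"dx":0.484,"dy":-0.133,"dz":0.074,"rx":0,"ry":0,"rz":0.009}
    - {"dx":0.482,"dy":-0.142,"dz":0.074,"rx":0,"ry":0,"rz":0.009}
    - {"dx":0.479,"dy":-0.151,"dz":0.074,"rx":0,"ry":0,"rz":0.009}
    - {"dx":0.476,"dy":-0.16,"dz":0.074,"rx":0,"ry":0,"rz":0.009}
    - {"dx":0.473,"dy":-0.169,"dz":0.074,"rx":0,"ry":0,"rz":0.009}
  gripper: -1

```text
time_s: 0.72
tcp_pos: [0.3668, -0.3971, 0.1668]
tool_rot: [-3.128, -0.288, 0.001]
wrist_force: [0.1, -0.6, 0.4]
finger_gap: 0.0858
grip_force: 0.0
```

>>> arm_command:
  moves:
    - {"dx":0.469,"dy":-0.178,"dz":0.074,"rx":0,"ry":0,"rz":0.009}
    - {"dx":0.466,"dy":-0.186,"dz":0.073,"rx":0,"ry":0,"rz":0.009}
    - {"dx":0.462,"dy":-0.195,"dz":0.074,"rx":0,"ry":0,"rz":0.008}
    - {"dx":0.459,"dy":-0.203,"dz":0.073,"rx":0,"ry":0,"rz":0.009}
    - {"dx":0.455,"dy":-0.212,"dz":0.074,"rx":0,"ry":0,"rz":0.008}

```text
time_s: 1.35
tcp_pos: [0.581, -0.2669, 0.1298]
tool_rot: [-3.138, -0.147, 0.002]
wrist_force: [1.1, -0.4, 0.5]
finger_gap: 0.0851
grip_force: 0.0
```

>>> arm_command:
  moves:
    - {"dx":0,"dy":0,"dz":0,"rx":0,"ry":0,"rz":0}
    - {"dx":0,"dy":0,"dz":0,"rx":0,"ry":0,"rz":0}

```text
time_s: 1.6
tcp_pos: [0.5794, -0.2681, 0.1299]
tool_rot: [3.138, 0.149, -0.003]
wrist_force: [0.2, -0.2, 0.3]
finger_gap: 0.0854
grip_force: 0.0
```

>>> arm_command:
  moves:
    - {"dx":0,"dy":-0.01,"dz":0.32,"rx":0,"ry":0,"rz":0}
    - {"dx":0,"dy":0,"dz":0.32,"rx":0,"ry":0,"rz":0}
    - {"dx":0,"dy":0,"dz":0.32,"rx":0,"ry":0,"rz":0}
    - {"dx":0,"dy":0,"dz":0,"rx":0,"ry":0,"rz":0}

```text
time_s: 2.1
tcp_pos: [0.5759, -0.268, 0.032]
tool_rot: [-3.137, -0.144, 0.011]
wrist_force: [1.1, -0.5, 0.3]
finger_gap: 0.0857
grip_force: 0.0
```

>>> arm_command:
  moves:
    - {"dx":0,"dy":0,"dz":0,"rx":0,"ry":0,"rz":0}
    - {"dx":0,"dy":0,"dz":0,"rx":0,"ry":0,"rz":0}
    - {"dx":0,"dy":0,"dz":0,"rx":0,"ry":0,"rz":0}
    - {"dx":0,"dy":0,"dz":0,"rx":0,"ry":0,"rz":0}
  gripper: 1
  newtons: 40

```text
time_s: 2.6
tcp_pos: [0.5806, -0.2669, 0.0354]
tool_rot: [3.138, 0.149, 0.002]
wrist_force: [-0.1, 0.4, -0.7]
finger_gap: 0.0122
grip_force: 0.0
```

```bash
python3 - <<'E'
from station import *
import cv2
a=get_image("scene")[:,:,::-1][190:310,160:320]; b=get_image("top")[:,:,::-1][190:265,280:400]
import numpy as np
cv2.imwrite("pics/g1.png",np.vstack([cv2.convertScaleAbs(cv2.resize(x,(640,h),interpolation=cv2.INTER_CUBIC),alpha=1.5) for x,h in((a,300*1),(b,300))]))
E
```

```text
(no output)
```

View pics/g1.png

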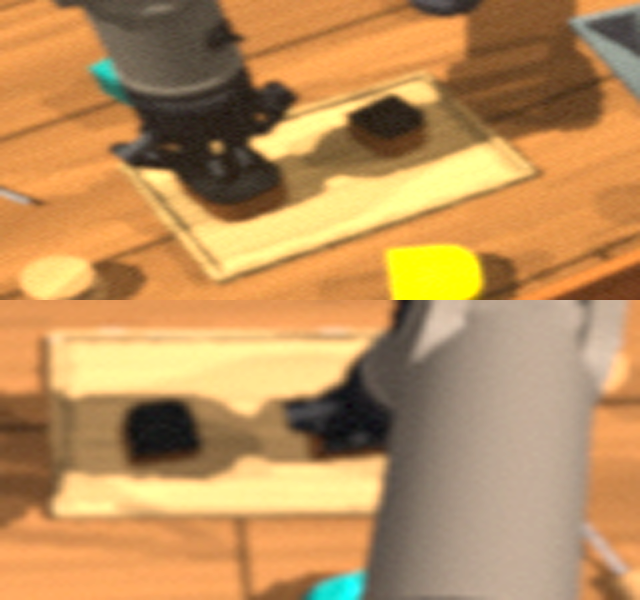

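The scene view shows the large heel still in place under the gripper, at crop (235,195). It isn't clear whether the pads hold it, so I'll re-read the state.

```bash
python3 - <<'E'
from station import *
s=get_state();print(s["time_s"],s["finger_gap"],s["grip_force"],s["tcp_pos"],s["wrist_force"])
E
```

```text
2.7 0.00038231149516288404 0.0 [ 0.58027788 -0.26681671  0.03497679] [ 0.2120958  -0.28904933 -0.6892716 ]
```

>>> arm_command:
  moves:
    - {"dx":0,"dy":0,"dz":0,"rx":0,"ry":0,"rz":0}
    - {"dx":0,"dy":0,"dz":0,"rx":0,"ry":0,"rz":0}
    - {"dx":0,"dy":0,"dz":0,"rx":0,"ry":0,"rz":0}

```text
time_s: 3.08
tcp_pos: [0.5801, -0.2668, 0.0346]
tool_rot: [-3.138, -0.149, 0.0]
wrist_force: [-0.1, 0.5, -0.2]
finger_gap: -0.0001
grip_force: 0.0
```

```bash
python3 - <<'E'
from h import *
P=[[.5883,-.266,.061],[.5883,-.266,.006],[.58,-.267,.027],[.58,-.267,.035],[.58,-.267,.2]]
for n in C: print(n,proj(n,P).round(1).tolist())
a=cv2.imread("pics/scene0.png")
k=cv2.resize(a[240:285,195:250],None,fx=4,fy=4,interpolation=cv2.INTER_CUBIC)
# robot base check: base axis at origin
print(proj("scene",[[0,0,0]]),proj("top",[[0,0,0]]), proj("scene",[[.151,-.528,.2]]),proj("top",[[.151,-.528,.2]]))
for n,z in(("scene",.061),):
    for (u0,u1,v0,v1) in((200,235,245,280),(246,270,226,252)):
        g=cv2.resize(a,None,fx=4,fy=4,interpolation=cv2.INTER_CUBIC)[v0*4:v1*4,u0*4:u1*4].max(2)
        for t in(35,45,60):
            c=max(cv2.findContours((g<t).astype(np.uint8),0,2)[0],key=cv2.contourArea).reshape(-1,2)
            w=back(n,(c+[u0*4,v0*4]+.5)/4-.5,z)[:,:2]*1e3
            print(t,cv2.minAreaRect(w.astype(np.float32)))
E
```

```text
scene [[217.2, 257.9], [219.7, 266.8], [217.0, 261.4], [216.6, 260.1], [207.6, 229.0]]
top [[347.1, 219.4], [344.3, 222.7], [345.8, 223.9], [346.2, 223.4], [355.9, 212.3]]
[[206.28461037 112.38935373]] [[276.14487021 410.94461458]] [[ 49.5789357  162.26621665]] [[463.79012138 358.37173465]]
35 ((575.2365112304688, -260.5286560058594), (4.7531280517578125, 2.643815517425537), 18.227371215820312)
45 ((596.4485473632812, -268.2331848144531), (52.97024917602539, 54.00252151489258), 5.08358097076416)
60 ((597.7058715820312, -268.0137023925781), (58.47914505004883, 58.458473205566406), 5.111499786376953)Traceback (most recent call last):
  File "<stdin>", line 12, in <module>
ValueError: max() iterable argument is empty
```

The fingers shut on nothing, so the heel must have been squeezed out or lies elsewhere. I'll back off and look again.

>>> arm_command:
  moves:
    - {"dx":0,"dy":0,"dz":-0.5,"rx":0,"ry":0,"rz":0}
    - {"dx":0,"dy":0,"dz":-0.5,"rx":0,"ry":0,"rz":0}
    - {"dx":-0.6,"dy":0,"dz":-0.2,"rx":0,"ry":0,"rz":0}
    - {"dx":-0.6,"dy":0,"dz":0,"rx":0,"ry":0,"rz":0}
    - {"dx":-0.6,"dy":0,"dz":0,"rx":0,"ry":0,"rz":0}
  gripper: -1

```text
time_s: 3.7
tcp_pos: [0.4001, -0.2842, 0.155]
tool_rot: [3.137, 0.149, 0.002]
wrist_force: [-0.2, -1.2, -0.0]
finger_gap: 0.0852
grip_force: 0.0
```

>>> arm_command:
  moves:
    - {"dx":-0.4,"dy":0,"dz":0,"rx":0,"ry":0,"rz":0}
    - {"dx":0,"dy":0,"dz":0,"rx":0,"ry":0,"rz":0}
    - {"dx":0,"dy":0,"dz":0,"rx":0,"ry":0,"rz":0}
    - {"dx":0,"dy":0,"dz":0,"rx":0,"ry":0,"rz":0}

```text
time_s: 4.2
tcp_pos: [0.3635, -0.287, 0.1546]
tool_rot: [-3.138, -0.152, -0.002]
wrist_force: [-0.1, -1.1, -0.5]
finger_gap: 0.0854
grip_force: 0.0
```

```bash
python3 - <<'E'
from h import *
a=get_image("scene")[:,:,::-1]; b=get_image("top")[:,:,::-1]; s=get_state(); print(s["tcp_pos"],s["tool_rot"])
cv2.imwrite("pics/s2.png",a);cv2.imwrite("pics/t2.png",b)
np.set_printoptions(precision=4,suppress=True)
print(proj("scene",s["tcp_pos"]),proj("top",s["tcp_pos"]))
A=cv2.resize(a[170:310,140:340],None,fx=4,fy=4,interpolation=cv2.INTER_CUBIC)
for nm in("t2","top0"):
    b=cv2.imread(f"pics/{nm}.png")
    for (u0,u1,v0,v1) in((298,322,208,237),(332,362,203,233)):
        g=cv2.resize(b,None,fx=4,fy=4,interpolation=cv2.INTER_CUBIC)[v0*4:v1*4,u0*4:u1*4].max(2); k=(g<60).astype(np.uint8)
        c=max(cv2.findContours(k,0,2)[0],key=cv2.contourArea).reshape(-1,2)
        w=back("top",(c+[u0*4,v0*4]+.5)/4-.5,.061)[:,:2]*1e3
        print(nm,cv2.minAreaRect(w.astype(np.float32)))
B=cv2.resize(b[190:250,280:400],None,fx=6.6,fy=6.6) if 0 else None
cv2.imwrite("pics/g2.png",cv2.convertScaleAbs(A,alpha=1.6))
E
```

```text
[ 0.36305831 -0.28708138  0.15434321] [-3.13766062e+00 -1.51731362e-01 -4.99314233e-04]
[[166.4568 184.7269]] [[366.8903 287.618 ]]
t2 ((585.4603271484375, -141.08189392089844), (43.50679397583008, 42.268253326416016), 7.5344157218933105)
t2 ((588.2191162109375, -265.3710021972656), (55.605560302734375, 62.01294708251953), 4.704937934875488)
top0 ((585.5263061523438, -140.8782196044922), (43.73017120361328, 42.67438888549805), 8.132131576538086)
top0 ((588.32470703125, -265.0321350097656), (55.659210205078125, 62.22751235961914), 5.411011695861816)
```

View pics/g2.png

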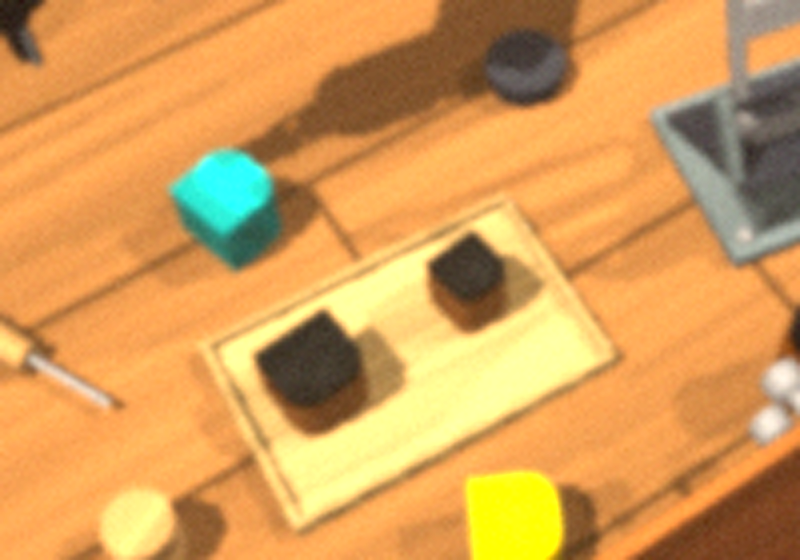

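Neither heel moved: the large one is still at (310,360) in the crop. The fingertip, however, appears at (30,50), while the TCP projects to (104,60). The reported TCP doesn't agree with the pictures, so I'll check that closely.

```bash
python3 - <<'E'
from h import *
S=[([.1512,-.5281,.2035],[-3.109,-.4363,0],"scene0","top0"),([.3631,-.2871,.1543],[-3.1377,-.1517,0],"s2","t2")]
m=np.zeros((600,800,3),np.uint8)
for j,(p,r,a,b) in enumerate(S):
    Rt=R.from_rotvec(r); p=np.array(p)
    for i,(n,f) in enumerate((("scene",a),("top",b))):
        im=cv2.imread(f"pics/{f}.png")
        q=proj(n,[p,p+Rt.apply([0,.042,0]),p+Rt.apply([0,-.042,0]),p+Rt.apply([0,0,-.1])])
        u0=int(np.clip(q[0,0]-50,0,460));v0=int(np.clip(q[0,1]-38,0,345))
        c=cv2.convertScaleAbs(cv2.resize(im[v0:v0+75,u0:u0+100],None,fx=4,fy=4,interpolation=cv2.INTER_CUBIC),alpha=2)
        for k,(u,v) in enumerate(q):
            cv2.drawMarker(c,(int((u-u0)*4),int((v-v0)*4)),[(0,0,255),(0,255,0),(0,255,0),(255,0,0)][k],cv2.MARKER_CROSS,14,2)
        print(f,u0,v0,q.round(1).tolist())
        m[j*300:j*300+300,i*400:i*400+400]=c
cv2.imwrite("pics/m.png",m)
E
```

```text
scene0 0 123 [[49.0, 161.5], [35.2, 170.6], [62.4, 152.6], [30.1, 135.3]]
top0 414 320 [[464.4, 358.5], [477.8, 352.9], [450.8, 364.1], [482.7, 363.8]]
s2 116 146 [[166.5, 184.7], [152.9, 192.5], [179.7, 177.2], [157.2, 160.6]]
t2 316 249 [[366.9, 287.6], [380.8, 285.3], [352.9, 289.9], [375.2, 286.3]]
```

View pics/m.png

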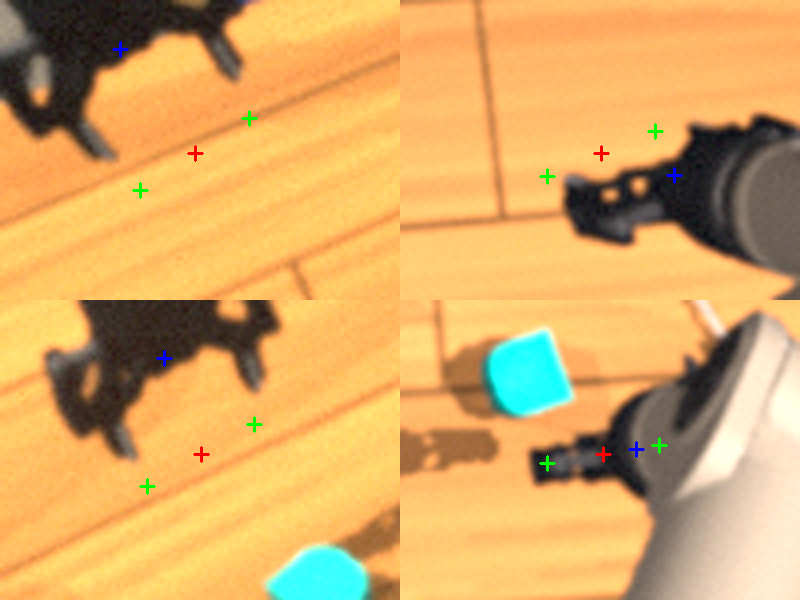

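With this picture the cause is clear. In both poses the open fingertips lie about 38 mm behind the reported TCP along the tool axis: scene tips (110,155) and (238,75) against the markers (140,190) and (250,118). From the spec they should be 5 mm behind. The closed tips were therefore just above the rubber. I'll use a tool-z correction of about 33 mm and check it by touch on the bare table here.

>>> arm_command:
  moves:
    - {"dx":-0.2,"dy":0,"dz":0.5,"rx":0,"ry":0,"rz":0}
    - {"dx":-0.1,"dy":0,"dz":0.5,"rx":0,"ry":0,"rz":0}
    - {"dx":0,"dy":0,"dz":0.5,"rx":0,"ry":0,"rz":0}
    - {"dx":0,"dy":0,"dz":0.25,"rx":0,"ry":0,"rz":0}
    - {"dx":0,"dy":0,"dz":0,"rx":0,"ry":0,"rz":0}

```text
time_s: 4.92
tcp_pos: [0.3309, -0.2887, -0.0224]
tool_rot: [-3.134, -0.15, 0.006]
wrist_force: [-0.5, -0.3, 0.6]
finger_gap: 0.0855
grip_force: 0.0
```

>>> arm_command:
  moves:
    - {"dx":0,"dy":0,"dz":0.02,"rx":0,"ry":0,"rz":0}
    - {"dx":0,"dy":0,"dz":0.02,"rx":0,"ry":0,"rz":0}
    - {"dx":0,"dy":0,"dz":0.02,"rx":0,"ry":0,"rz":0}
    - {"dx":0,"dy":0,"dz":0,"rx":0,"ry":0,"rz":0}

```text
time_s: 5.42
tcp_pos: [0.3321, -0.2906, -0.0262]
tool_rot: [3.138, 0.148, 0.001]
wrist_force: [0.1, 0.1, 0.1]
finger_gap: 0.0851
grip_force: 0.0
```

>>> arm_command:
  moves:
    - {"dx":0,"dy":0,"dz":0.02,"rx":0,"ry":0,"rz":0}
    - {"dx":0,"dy":0,"dz":0.02,"rx":0,"ry":0,"rz":0}
    - {"dx":0,"dy":0,"dz":0.02,"rx":0,"ry":0,"rz":0}
    - {"dx":0,"dy":0,"dz":0,"rx":0,"ry":0,"rz":0}

```text
time_s: 5.92
tcp_pos: [0.3317, -0.2902, -0.0328]
tool_rot: [-3.138, -0.148, 0.001]
wrist_force: [-0.1, 0.7, -0.2]
finger_gap: 0.0851
grip_force: 0.0
```

>>> arm_command:
  moves:
    - {"dx":0,"dy":0,"dz":0.02,"rx":0,"ry":0,"rz":0}
    - {"dx":0,"dy":0,"dz":0.02,"rx":0,"ry":0,"rz":0}
    - {"dx":0,"dy":0,"dz":0,"rx":0,"ry":0,"rz":0}

```text
time_s: 6.3
tcp_pos: [0.3317, -0.2902, -0.0368]
tool_rot: [-3.138, -0.148, 0.001]
wrist_force: [-0.8, 0.3, -0.2]
finger_gap: 0.0855
grip_force: 0.0
```

>>> arm_command:
  moves:
    - {"dx":0,"dy":0,"dz":0.02,"rx":0,"ry":0,"rz":0}
    - {"dx":0,"dy":0,"dz":0,"rx":0,"ry":0,"rz":0}

```text
time_s: 6.55
tcp_pos: [0.3318, -0.2903, -0.0387]
tool_rot: [-3.138, -0.149, 0.0]
wrist_force: [0.8, 0.3, -0.4]
finger_gap: 0.0857
grip_force: 0.0
```

>>> arm_command:
  moves:
    - {"dx":0,"dy":0,"dz":0.02,"rx":0,"ry":0,"rz":0}
    - {"dx":0,"dy":0,"dz":0,"rx":0,"ry":0,"rz":0}

```text
time_s: 6.8
tcp_pos: [0.3321, -0.2905, -0.0399]
tool_rot: [3.138, 0.148, 0.0]
wrist_force: [-1.7, 2.3, 6.5]
finger_gap: 0.0858
grip_force: 3.2
```

Contact came at -0.0395, so the open tips are 39.5 mm behind the reported TCP (nominal 5), and I add 34.5 mm along tool z. Now back to the large heel.

```bash
python3 - <<'E'
from plan import *
y=np.radians(5.2); 
c=plan([.34,-.288,.09],down(y),3)
c=plan([.5805,-.2665,.09],down(y),5,c)
plan([.5805,-.2665,-.003],down(y),3,c)
E
```

```text
0.027 -0.006 -0.433 0.0 0.0 0.001
0.027 -0.006 -0.433 0.0 0.0 0.0
0.027 -0.005 -0.433 0.0 0.0 0.001
end [ 0.34  -0.288  0.09 ]
0.483 0.001 0.0 0.0 0.0 0.0
0.483 0.0 0.0 0.0 0.0 0.0
0.483 0.001 0.0 0.0 0.0 0.0
0.483 0.0 0.0 0.0 0.0 0.0
0.483 0.001 0.0 0.0 0.0 0.0
end [ 0.5805 -0.2665  0.09  ]
0.0 0.0 0.31 0.0 0.0 0.0
0.0 0.0 0.31 0.0 0.0 0.0
0.0 -0.001 0.31 0.0 0.0 0.0
end [ 0.5805 -0.2665 -0.003 ]
```

>>> arm_command:
  moves:
    - {"dx":0.027,"dy":-0.006,"dz":-0.433,"rx":0,"ry":0,"rz":0.001}
    - {"dx":0.027,"dy":-0.006,"dz":-0.433,"rx":0,"ry":0,"rz":0}
    - {"dx":0.027,"dy":-0.006,"dz":-0.433,"rx":0,"ry":0,"rz":0.001}

```text
time_s: 7.18
tcp_pos: [0.3397, -0.2876, 0.0906]
tool_rot: [-3.138, -0.142, 0.0]
wrist_force: [0.2, -0.8, -0.1]
finger_gap: 0.0854
grip_force: 0.0
```

>>> arm_command:
  moves:
    - {"dx":0.483,"dy":0,"dz":0,"rx":0,"ry":0,"rz":0}
    - {"dx":0.483,"dy":0,"dz":0,"rx":0,"ry":0,"rz":0}
    - {"dx":0.483,"dy":0,"dz":0,"rx":0,"ry":0,"rz":0}
    - {"dx":0.483,"dy":0,"dz":0,"rx":0,"ry":0,"rz":0}
    - {"dx":0.483,"dy":0,"dz":0,"rx":0,"ry":0,"rz":0}

```text
time_s: 7.8
tcp_pos: [0.5816, -0.2659, 0.089]
tool_rot: [3.138, 0.142, -0.001]
wrist_force: [1.3, -1.4, 0.1]
finger_gap: 0.0854
grip_force: 0.0
```

>>> arm_command:
  moves:
    - {"dx":0,"dy":0,"dz":0,"rx":0,"ry":0,"rz":0}
    - {"dx":0,"dy":0,"dz":0.31,"rx":0,"ry":0,"rz":0}
    - {"dx":0,"dy":0,"dz":0.31,"rx":0,"ry":0,"rz":0}
    - {"dx":0,"dy":0,"dz":0.31,"rx":0,"ry":0,"rz":0}
    - {"dx":0,"dy":0,"dz":0,"rx":0,"ry":0,"rz":0}

```text
time_s: 8.43
tcp_pos: [0.5761, -0.2655, -0.0067]
tool_rot: [-3.136, -0.14, 0.012]
wrist_force: [0.5, -0.2, 0.4]
finger_gap: 0.0854
grip_force: 0.0
```

>>> arm_command:
  moves:
    - {"dx":0,"dy":0,"dz":0,"rx":0,"ry":0,"rz":0}
    - {"dx":0,"dy":0,"dz":0,"rx":0,"ry":0,"rz":0}
    - {"dx":0,"dy":0,"dz":0,"rx":0,"ry":0,"rz":0}
    - {"dx":0,"dy":0,"dz":0,"rx":0,"ry":0,"rz":0}
  gripper: 1
  newtons: 40

```text
time_s: 8.93
tcp_pos: [0.5819, -0.2671, -0.0014]
tool_rot: [3.136, 0.141, 0.005]
wrist_force: [-1.1, -1.3, 6.5]
finger_gap: 0.0592
grip_force: 45.6
```

Gripped, with the gap at 59 mm as expected. Next I'll plan the carry to the wide nest.

```bash
cat >>plan.py <<'E'
NL=dk([[0,48,0]])[0]; NS=dk([[0,-62,0]])[0]
DR=deckrot()
up=-DR.as_matrix()[:,2]; sl=DR.as_matrix()[:,0]
def off(H,T,yaw): return down(yaw).inv().apply(np.array(H)-T)
E
python3 - <<'E'
from plan import *
y=np.radians(5.2); T=np.array([.5808,-.2668,-.002])
o=off([.5883,-.2663,.006],T,y); print("off",o, "up",up)
o[1]=0
seat=NL-DR.apply(o); print("seat tcp",seat.round(4),DR.as_rotvec().round(3))
c=plan([.575,-.267,.13],down(y),3)
c=plan(seat+up*.10-sl*.06,DR,10,c)
c=plan(seat+up*.04,DR,4,c)
E
```

```text
off [ 0.00751445  0.0001818  -0.008     ] up [-0.49279238  0.08459117  0.8660254 ]
seat tcp [0.624  0.2206 0.0505] [ 2.982 -0.254  0.799]
-0.021 -0.001 -0.438 0.0 -0.001 0.0
-0.022 -0.001 -0.438 0.001 0.0 0.0
-0.023 -0.003 -0.438 0.0 -0.001 0.0
end [ 0.575 -0.267  0.13 ]
-0.006 -0.507 0.023 -0.003 0.025 0.012
-0.02 -0.507 0.019 -0.003 0.025 0.012
-0.033 -0.507 0.014 -0.003 0.025 0.012
-0.047 -0.506 0.009 -0.003 0.025 0.012
-0.06 -0.504 0.003 -0.003 0.025 0.012
-0.072 -0.503 -0.003 -0.004 0.025 0.012
-0.084 -0.501 -0.012 -0.003 0.025 0.012
-0.096 -0.498 -0.02 -0.004 0.025 0.012
-0.107 -0.496 -0.029 -0.003 0.025 0.013
-0.12 -0.492 -0.038 -0.004 0.024 0.012
end [0.5235 0.2378 0.1071]
0.15 0.0 0.15 0.0 0.0 0.0
0.15 0.0 0.15 0.0 0.0 0.0
0.15 0.0 0.15 0.0 0.0 0.0
0.151 0.0 0.15 0.0 0.0 0.0
end [0.6044 0.2239 0.0851]
```

>>> arm_command:
  moves:
    - {"dx":-0.021,"dy":0,"dz":-0.438,"rx":0,"ry":0,"rz":0}
    - {"dx":-0.022,"dy":0,"dz":-0.438,"rx":0,"ry":0,"rz":0}
    - {"dx":-0.023,"dy":0,"dz":-0.438,"rx":0,"ry":-0.001,"rz":0}
    - {"dx":0,"dy":0,"dz":0,"rx":0,"ry":0,"rz":0}

```text
time_s: 9.43
tcp_pos: [0.5768, -0.2676, 0.1326]
tool_rot: [3.134, 0.142, 0.01]
wrist_force: [0.9, 0.2, -2.0]
finger_gap: 0.0597
grip_force: 45.0
```

>>> arm_command:
  moves:
    - {"dx":-0.006,"dy":-0.507,"dz":0.023,"rx":-0.003,"ry":0.025,"rz":0.012}
    - {"dx":-0.02,"dy":-0.507,"dz":0.019,"rx":-0.003,"ry":0.025,"rz":0.012}
    - {"dx":-0.033,"dy":-0.507,"dz":0.014,"rx":-0.003,"ry":0.025,"rz":0.012}
    - {"dx":-0.047,"dy":-0.506,"dz":0.009,"rx":-0.003,"ry":0.025,"rz":0.012}
    - {"dx":-0.06,"dy":-0.504,"dz":0.003,"rx":-0.003,"ry":0.025,"rz":0.012}

```text
time_s: 10.05
tcp_pos: [0.546, -0.0125, 0.1148]
tool_rot: [3.096, -0.057, 0.404]
wrist_force: [0.5, 0.2, -0.8]
finger_gap: 0.06
grip_force: 44.9
```

>>> arm_command:
  moves:
    - {"dx":-0.072,"dy":-0.503,"dz":-0.003,"rx":-0.004,"ry":0.025,"rz":0.012}
    - {"dx":-0.084,"dy":-0.501,"dz":-0.012,"rx":-0.003,"ry":0.025,"rz":0.012}
    - {"dx":-0.096,"dy":-0.498,"dz":-0.02,"rx":-0.004,"ry":0.025,"rz":0.012}
    - {"dx":-0.107,"dy":-0.496,"dz":-0.029,"rx":-0.003,"ry":0.025,"rz":0.013}
    - {"dx":-0.12,"dy":-0.492,"dz":-0.038,"rx":-0.004,"ry":0.024,"rz":0.012}

```text
time_s: 10.68
tcp_pos: [0.5213, 0.2309, 0.1036]
tool_rot: [2.983, -0.251, 0.783]
wrist_force: [1.2, -0.9, -1.5]
finger_gap: 0.0594
grip_force: 44.9
```

>>> arm_command:
  moves:
    - {"dx":0,"dy":0,"dz":0,"rx":0,"ry":0,"rz":0}
    - {"dx":0,"dy":0,"dz":0,"rx":0,"ry":0,"rz":0}

```text
time_s: 10.92
tcp_pos: [0.5213, 0.2302, 0.1034]
tool_rot: [2.984, -0.246, 0.779]
wrist_force: [0.5, -1.6, -1.9]
finger_gap: 0.0597
grip_force: 44.9
```

```bash
python3 - <<'E'
from plan import *
s=get_state(); print(s["finger_gap"],s["tool_rot"],s["joint_pos"].round(2))
seat=np.array([.624,.2206,.0505]); p=s["tcp_pos"]
print("deck coords rel seat (mm):",DR.inv().apply(p-seat)*1e3)
plan(seat+up*.03,DR,4)
E
```

```text
0.059685540387278246 [ 2.98360061 -0.24634712  0.77927309] [-0.46  0.23 -0.29  2.04  0.77  0.7  -3.02]
deck coords rel seat (mm): [-62.58893443   7.93672364 -97.25483757]
0.159 -0.019 0.166 0.0 0.001 0.001
0.158 -0.02 0.167 0.001 0.002 0.001
0.157 -0.02 0.167 0.0 0.001 0.0
0.157 -0.02 0.167 0.001 0.002 0.001
end [0.6092 0.2232 0.0765]
```

Joint 7 is at -3.02, close to its limit. A half turn of the heel is allowed ("either way round"), so I'll turn the tool -180° about its axis here in the clear.

>>> arm_command:
  moves:
    - {"dx":0,"dy":0,"dz":-0.2,"rx":0,"ry":0,"rz":-0.085}
    - {"dx":0,"dy":0,"dz":0,"rx":0,"ry":0,"rz":-0.085}
    - {"dx":0,"dy":0,"dz":0,"rx":0,"ry":0,"rz":-0.085}

```text
time_s: 11.3
tcp_pos: [0.5135, 0.2294, 0.1221]
tool_rot: [2.826, 0.528, 0.705]
wrist_force: [-0.5, -1.0, -1.4]
finger_gap: 0.0596
grip_force: 45.0
```

```bash
python3 -c "
from station import *
print(get_state()['joint_pos'].round(2))"
```

```text
[-0.4   0.2  -0.37  2.03  0.74  0.74 -2.46]
```

Joint 7 is moving away from its limit, so I'll continue.

>>> arm_command:
  moves:
    - {"dx":0,"dy":0,"dz":0,"rx":0,"ry":0,"rz":-0.088}
    - {"dx":0,"dy":0,"dz":0,"rx":0,"ry":0,"rz":-0.088}
    - {"dx":0,"dy":0,"dz":0,"rx":0,"ry":0,"rz":-0.088}
    - {"dx":0,"dy":0,"dz":0,"rx":0,"ry":0,"rz":-0.088}
    - {"dx":0,"dy":0,"dz":0,"rx":0,"ry":0,"rz":-0.088}

```text
time_s: 11.92
tcp_pos: [0.5135, 0.2291, 0.1218]
tool_rot: [2.176, 1.638, 0.484]
wrist_force: [0.0, -0.1, -1.6]
finger_gap: 0.0592
grip_force: 45.0
```

>>> arm_command:
  moves:
    - {"dx":0,"dy":0,"dz":0,"rx":0,"ry":0,"rz":-0.088}
    - {"dx":0,"dy":0,"dz":0,"rx":0,"ry":0,"rz":-0.088}
    - {"dx":0,"dy":0,"dz":0,"rx":0,"ry":0,"rz":-0.088}
    - {"dx":0,"dy":0,"dz":0,"rx":0,"ry":0,"rz":-0.088}
    - {"dx":0,"dy":0,"dz":0,"rx":0,"ry":0,"rz":-0.088}

```text
time_s: 12.55
tcp_pos: [0.5135, 0.229, 0.1217]
tool_rot: [1.184, 2.362, 0.194]
wrist_force: [0.1, 0.3, -1.3]
finger_gap: 0.0593
grip_force: 45.0
```

>>> arm_command:
  moves:
    - {"dx":0,"dy":0,"dz":0,"rx":0,"ry":0,"rz":-0.088}
    - {"dx":0,"dy":0,"dz":0,"rx":0,"ry":0,"rz":-0.088}
    - {"dx":0,"dy":0,"dz":0,"rx":0,"ry":0,"rz":-0.088}
    - {"dx":0,"dy":0,"dz":0,"rx":0,"ry":0,"rz":-0.088}

```text
time_s: 13.05
tcp_pos: [0.5135, 0.229, 0.1217]
tool_rot: [0.252, 2.618, -0.059]
wrist_force: [-0.9, 0.8, -1.9]
finger_gap: 0.0594
grip_force: 45.0
```

```bash
cat >>plan.py <<'E'
DF=deckrot(np.pi)
def rel(seat):
    s=get_state(); d=DR.inv().apply(s["tcp_pos"]-seat)*1e3*[1,-1,-1]
    print("t",s["time_s"],"slope,across,normal mm",d.round(1),"F deck",(DR.inv().apply(s["wrist_force"])*[1,-1,-1]).round(1),"rot err deg",np.degrees((DF.inv()*R.from_rotvec(s["tool_rot"])).as_rotvec()).round(1),"gap",s["finger_gap"].round(4),"j",s["joint_pos"].round(2))
E
python3 - <<'E'
from plan import *
o=np.array([.0075,0,-.008]); seat=NL-DF.apply(o); print("seatL",seat.round(4)); rel(seat)
plan(seat+up*.035,DF,4)
E
```

```text
seatL [0.6369 0.2184 0.058 ]Traceback (most recent call last):
  File "<stdin>", line 2, in <module>
  File "plan.py", line 26, in rel
    print("t",s["time_s"],"slope,across,normal mm",d.round(1),"F deck",(DR.inv().apply(s["wrist_force"])*[1,-1,-1]).round(1),"rot err deg",np.degrees((DF.inv()*R.from_rotvec(s["tool_rot"])).as_rotvec()).round(1),"gap",s["finger_gap"].round(4),"j",s["joint_pos"].round(2))
                                                                                                                                                                                                                          ^^^^^^^^^^^^^^^^^^^^^
AttributeError: 'float' object has no attribute 'round'
```

```bash
sed -i 's/s\["finger_gap"\].round(4)/round(s["finger_gap"],4)/' plan.py
python3 - <<'E'
from plan import *
o=np.array([.0075,0,-.008]); seat=NL-DF.apply(o); print("seatL",seat.round(4)); rel(seat)
plan(seat+up*.035,DF,4)
E
```

```text
seatL [0.6369 0.2184 0.058 ]
t 13.05 slope,across,normal mm [-75.  -10.4 116.9] F deck [-1.9  0.6 -1.1] rot err deg [0.3 0.6 1.2] gap 0.0594 j [-0.13  0.24 -0.68  2.02  0.84  0.8   0.04]
-0.189 0.031 0.203 -0.001 -0.001 -0.002
-0.189 0.03 0.203 -0.001 -0.001 -0.003
-0.188 0.028 0.203 0.0 -0.001 -0.002
-0.188 0.027 0.204 -0.001 -0.002 -0.003
end [0.6196 0.2213 0.0883]
```

>>> arm_command:
  moves:
    - {"dx":-0.189,"dy":0.03,"dz":0.203,"rx":-0.001,"ry":-0.001,"rz":-0.002}
    - {"dx":-0.189,"dy":0.03,"dz":0.203,"rx":-0.001,"ry":-0.001,"rz":-0.003}
    - {"dx":-0.188,"dy":0.028,"dz":0.203,"rx":0,"ry":-0.001,"rz":-0.002}
    - {"dx":-0.188,"dy":0.027,"dz":0.204,"rx":-0.001,"ry":-0.002,"rz":-0.003}
    - {"dx":0,"dy":0,"dz":0,"rx":0,"ry":0,"rz":0}

```text
time_s: 13.68
tcp_pos: [0.6208, 0.2191, 0.0874]
tool_rot: [0.234, 2.609, -0.06]
wrist_force: [0.1, -0.0, -1.9]
finger_gap: 0.0593
grip_force: 44.8
```

```bash
python3 - <<'E'
from plan import *
seat=np.array([.6369,.2184,.058]); rel(seat)
a=get_image("top")[:,:,::-1];b=get_image("scene")[:,:,::-1]; cv2.imwrite("pics/t3.png",a);cv2.imwrite("pics/s3.png",b)
A=over("top",a,(180,200,246,238),6,PF); B=over("scene",b,(310,145,400,210),6,PF)
m=np.zeros((600,800,3),np.uint8); m[:228,:396]=A; m[:228,400:796]=cv2.convertScaleAbs(cv2.resize(a[170:208+30,180:246],None,fx=6,fy=6)[60:288] ,alpha=1.6); 
m[230:600,:540]=B[:370]
cv2.imwrite("pics/ov3.png",m)
E
```

```text
t 13.675 slope,across,normal mm [ 0.9 -2.  33.4] F deck [-0.9 -0.  -1.7] rot err deg [0.1 0.  0.5] gap 0.0593 j [-0.1   0.44 -0.59  1.86  0.97  0.75  0.1 ]
```

View pics/ov3.png

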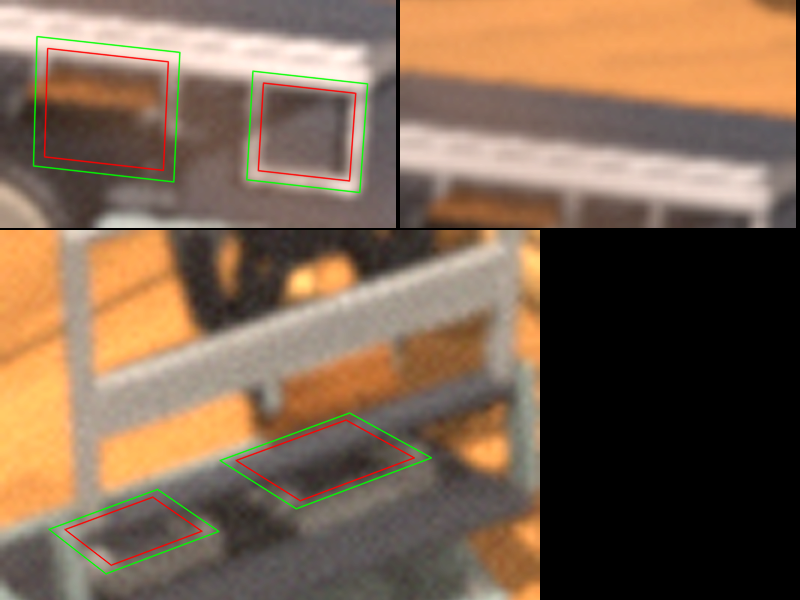

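In the last picture the narrow-nest overlay now sits exactly on its fences. The held heel's wooden back face spans top-panel u≈38–157 and scene (275,432)–(400,395), inside the nest outline. I'll compare that with the projection.

```bash
python3 - <<'E'
from plan import *
# heel flipped: its front (flat,-x) faces up-slope
P=dk([[28+.9,48-2+s*30,h+33.4] for s in(1,-1) for h in(0,45)])
print("top panel",((proj("top",P)-[180,200]+.5)*6).round(0).tolist())
print("scene panel",((proj("scene",P)-[310,145]+.5)*6+[0,230]).round(0).tolist())
# orange mask extents in raw top image
a=cv2.imread("pics/t3.png").astype(int)[205:222,183:212]
m=(a[:,:,2]-a[:,:,0]>25)
for v in range(m.shape[0]):
    u=np.where(m[v])[0]
    if len(u): print(v+205,u.min()+183,u.max()+183,end="; ")
b=cv2.imread("pics/s3.png").astype(int)
print()
for v in range(165,184):
    print(v,(b[v,350:386,2]-b[v,350:386,0])//10)
E
```

```text
top panel [[48.0, 62.0], [23.0, 87.0], [159.0, 75.0], [138.0, 100.0]]
scene panel [[400.0, 428.0], [392.0, 345.0], [296.0, 467.0], [286.0, 383.0]]
211 189 193; 212 187 200; 213 186 206; 214 185 206; 215 185 206; 216 185 206; 217 189 206; 218 197 205; 
165 [1 1 1 1 1 1 0 1 1 1 1 1 1 1 1 1 2 3 3 4 5 6 6 7 6 4 3 4 4 5 5 5 4 5 5 5]
166 [1 1 1 0 1 1 1 1 1 1 1 1 1 2 2 3 4 5 6 6 7 7 7 7 6 5 3 4 4 5 5 5 4 5 5 4]
167 [1 1 1 1 1 1 1 1 1 1 1 2 3 4 5 5 7 7 7 7 7 7 7 7 6 5 4 4 4 4 5 4 5 4 4 5]
168 [1 1 1 1 1 1 1 1 2 2 3 4 5 6 6 7 7 7 7 7 7 7 7 8 7 6 4 4 4 4 4 5 5 4 4 4]
169 [1 1 1 1 1 1 1 2 3 4 5 5 6 7 7 7 7 7 8 7 7 8 8 7 7 7 5 4 4 4 4 5 4 4 3 3]
170 [1 1 1 1 1 1 2 3 5 6 6 6 6 7 7 7 7 7 7 8 8 8 7 7 7 6 5 5 4 4 4 4 3 2 2 1]
171 [2 1 1 0 0 1 2 4 5 6 6 6 6 7 7 7 7 8 7 7 7 7 6 7 6 6 5 4 4 3 2 2 1 1 0 0]
172 [4 3 1 0 0 1 2 4 6 6 6 7 7 7 7 7 7 7 7 6 6 6 6 5 5 4 3 3 2 1 1 0 0 0 0 0]
173 [7 5 2 1 0 1 2 4 6 7 7 6 6 7 7 7 6 6 6 5 5 5 4 4 3 2 1 1 1 0 0 0 0 0 0 0]
174 [8 7 4 1 1 1 2 4 6 6 6 7 6 6 6 6 5 5 5 4 3 3 2 1 1 1 0 0 0 0 0 0 0 0 0 0]
175 [9 7 4 3 2 2 3 5 6 6 6 6 5 5 5 4 5 4 3 2 1 1 0 0 0 0 0 0 0 0 0 0 0 0 1 1]
176 [9 7 5 3 3 3 4 5 5 5 5 5 4 4 3 3 2 2 1 1 0 0 0 0 0 0 0 0 0 0 0 0 1 1 1 2]
177 [9 8 6 4 4 4 5 5 5 4 4 3 3 2 2 1 1 0 0 0 0 0 0 0 0 0 0 0 0 0 1 2 2 3 3 3]
178 [9 8 6 4 4 5 5 4 3 2 2 2 1 1 0 0 0 0 0 0 0 0 0 0 0 0 0 0 0 1 1 2 3 3 3 3]
179 [8 6 4 3 4 4 3 2 1 1 1 0 0 0 0 0 0 0 0 0 0 0 0 0 0 0 0 0 0 1 2 2 2 3 3 4]
180 [4 3 2 2 2 2 2 1 0 0 0 0 0 0 0 0 0 0 0 0 0 0 0 0 0 0 0 0 0 1 1 1 1 2 3 4]
181 [1 1 1 0 1 1 0 0 0 0 0 0 0 0 0 0 0 0 0 0 0 0 0 0 1 0 0 0 0 1 1 0 1 1 2 3]
182 [0 0 0 0 0 0 0 0 0 0 0 0 0 0 0 0 0 0 0 0 0 0 0 0 0 0 1 1 1 1 0 0 0 1 0 2]
183 [0 0 0 0 0 0 0 0 0 0 0 0 0 0 0 0 0 0 0 0 0 0 0 1 0 0 0 0 1 1 0 1 0 0 0 1]
```

The back face lies about 1.7 px lower in the top view than predicted, so the heel sits about 5 mm too far down-slope. Across the slope it agrees. I'll correct +4.5 mm up-slope and +2 mm across, then descend by feel.

>>> arm_command:
  moves:
    - {"dx":-0.045,"dy":0.02,"dz":0.05,"rx":0,"ry":0,"rz":-0.004}
    - {"dx":0,"dy":0,"dz":0.05,"rx":0,"ry":0,"rz":0}
    - {"dx":0,"dy":0,"dz":0.04,"rx":0,"ry":0,"rz":0}
    - {"dx":0,"dy":0,"dz":0,"rx":0,"ry":0,"rz":0}

```text
time_s: 14.28
tcp_pos: [0.6299, 0.2249, 0.0787]
tool_rot: [0.212, 2.61, -0.057]
wrist_force: [-0.1, -1.1, -1.7]
finger_gap: 0.0594
grip_force: 44.9
```

>>> arm_command:
  moves:
    - {"dx":0,"dy":0,"dz":0.02,"rx":0,"ry":0,"rz":0}
    - {"dx":0,"dy":0,"dz":0.02,"rx":0,"ry":0,"rz":0}
    - {"dx":0,"dy":0,"dz":0.02,"rx":0,"ry":0,"rz":0}
    - {"dx":0,"dy":0,"dz":0,"rx":0,"ry":0,"rz":0}

```text
time_s: 14.78
tcp_pos: [0.6332, 0.2245, 0.0739]
tool_rot: [0.213, 2.61, -0.056]
wrist_force: [0.2, -0.2, -1.6]
finger_gap: 0.0594
grip_force: 44.9
```

```bash
python3 -c "
from plan import *
rel(np.array([.6369,.2184,.058]))"
```

```text
t 14.775 slope,across,normal mm [ 3.9  5.4 16.1] F deck [-0.6 -0.1 -1.5] rot err deg [-0.2 -0.  -0.4] gap 0.0594 j [-0.12  0.48 -0.58  1.85  1.01  0.73  0.09]
```

>>> arm_command:
  moves:
    - {"dx":-0.01,"dy":-0.025,"dz":-0.03,"rx":0,"ry":0,"rz":0.002}
    - {"dx":0,"dy":-0.025,"dz":0,"rx":0,"ry":0,"rz":0.002}
    - {"dx":0,"dy":0,"dz":0,"rx":0,"ry":0,"rz":0}
    - {"dx":0,"dy":0,"dz":0,"rx":0,"ry":0,"rz":0}

```text
time_s: 15.28
tcp_pos: [0.6317, 0.2198, 0.0772]
tool_rot: [0.223, 2.608, -0.053]
wrist_force: [-1.5, 0.3, -0.7]
finger_gap: 0.0596
grip_force: 44.9
```

```bash
python3 -c "
from plan import *
rel(np.array([.6369,.2184,.058]))"
```

```text
t 15.275 slope,across,normal mm [ 5.   0.5 19.3] F deck [-1.7  0.   0.2] rot err deg [-0.3 -0.1  0.1] gap 0.0596 j [-0.1   0.47 -0.58  1.85  1.    0.73  0.09]
```

Centred now. Descending in small steps.

>>> arm_command:
  moves:
    - {"dx":0,"dy":0,"dz":0.02,"rx":0,"ry":0,"rz":0}
    - {"dx":0,"dy":0,"dz":0.02,"rx":0,"ry":0,"rz":0}
    - {"dx":0,"dy":0,"dz":0.02,"rx":0,"ry":0,"rz":0}
    - {"dx":0,"dy":0,"dz":0,"rx":0,"ry":0,"rz":0}

```text
time_s: 15.78
tcp_pos: [0.6346, 0.2192, 0.0716]
tool_rot: [0.223, 2.609, -0.053]
wrist_force: [-0.1, 0.1, -2.2]
finger_gap: 0.0593
grip_force: 44.9
```

>>> arm_command:
  moves:
    - {"dx":0,"dy":0,"dz":0.02,"rx":0,"ry":0,"rz":0}
    - {"dx":0,"dy":0,"dz":0.02,"rx":0,"ry":0,"rz":0}
    - {"dx":0,"dy":0,"dz":0,"rx":0,"ry":0,"rz":0}

```text
time_s: 16.15
tcp_pos: [0.6367, 0.2189, 0.0683]
tool_rot: [0.224, 2.609, -0.053]
wrist_force: [0.5, 0.2, -1.6]
finger_gap: 0.0593
grip_force: 44.9
```

```bash
python3 -c "
from plan import *
rel(np.array([.6369,.2184,.058]))"
```

```text
t 16.15 slope,across,normal mm [4.9 0.4 9.1] F deck [-0.4  0.3 -1.6] rot err deg [-0.2 -0.   0.1] gap 0.0593 j [-0.11  0.49 -0.57  1.85  1.02  0.72  0.08]
```

>>> arm_command:
  moves:
    - {"dx":0,"dy":0,"dz":0.02,"rx":0,"ry":0,"rz":0}
    - {"dx":0,"dy":0,"dz":0.02,"rx":0,"ry":0,"rz":0}
    - {"dx":0,"dy":0,"dz":0,"rx":0,"ry":0,"rz":0}

```text
time_s: 16.52
tcp_pos: [0.6386, 0.2185, 0.0648]
tool_rot: [0.224, 2.609, -0.053]
wrist_force: [-0.6, -0.5, -1.8]
finger_gap: 0.0591
grip_force: 44.9
```

>>> arm_command:
  moves:
    - {"dx":0,"dy":0,"dz":0.02,"rx":0,"ry":0,"rz":0}
    - {"dx":0,"dy":0,"dz":0.02,"rx":0,"ry":0,"rz":0}
    - {"dx":0,"dy":0,"dz":0,"rx":0,"ry":0,"rz":0}

```text
time_s: 16.9
tcp_pos: [0.6406, 0.2182, 0.0613]
tool_rot: [0.224, 2.609, -0.053]
wrist_force: [0.4, -0.2, -1.5]
finger_gap: 0.0595
grip_force: 44.9
```

```bash
python3 -c "
from plan import *
rel(np.array([.6369,.2184,.058]))"
```

```text
t 16.9 slope,across,normal mm [4.8 0.4 1. ] F deck [-0.3 -0.1 -1.5] rot err deg [-0.2 -0.   0.1] gap 0.0595 j [-0.11  0.5  -0.56  1.85  1.04  0.71  0.07]
```

>>> arm_command:
  moves:
    - {"dx":0,"dy":0,"dz":0.015,"rx":0,"ry":0,"rz":0}
    - {"dx":0,"dy":0,"dz":0.015,"rx":0,"ry":0,"rz":0}
    - {"dx":0,"dy":0,"dz":0,"rx":0,"ry":0,"rz":0}

```text
time_s: 17.27
tcp_pos: [0.6415, 0.2185, 0.0605]
tool_rot: [0.223, 2.607, -0.054]
wrist_force: [-8.5, -2.0, 8.7]
finger_gap: 0.0599
grip_force: 46.4
```

>>> arm_command:
  moves:
    - {"dx":0,"dy":0,"dz":0.015,"rx":0,"ry":0,"rz":0}
    - {"dx":0,"dy":0,"dz":0.01,"rx":0,"ry":0,"rz":0}
    - {"dx":0,"dy":0,"dz":0,"rx":0,"ry":0,"rz":0}

```text
time_s: 17.65
tcp_pos: [0.6417, 0.2185, 0.0604]
tool_rot: [0.224, 2.606, -0.057]
wrist_force: [-18.8, -2.5, 22.4]
finger_gap: 0.0595
grip_force: 48.5
```

```bash
python3 -c "
from plan import *
rel(np.array([.6369,.2184,.058]))"
```

```text
t 17.65 slope,across,normal mm [ 5.3  0.9 -0.3] F deck [-4.5 -5.6 28.4] rot err deg [-0.1 -0.2  0.1] gap 0.0595 j [-0.12  0.51 -0.56  1.85  1.04  0.71  0.06]
```

The floor was met at the predicted height, with 28 N on the normal. I'll ease off, open slightly and withdraw along the normal.

>>> arm_command:
  moves:
    - {"dx":0,"dy":0,"dz":-0.03,"rx":0,"ry":0,"rz":0}
    - {"dx":0,"dy":0,"dz":0,"rx":0,"ry":0,"rz":0}

```text
time_s: 17.9
tcp_pos: [0.6418, 0.2188, 0.0607]
tool_rot: [0.223, 2.607, -0.053]
wrist_force: [-6.5, -0.1, 7.6]
finger_gap: 0.0591
grip_force: 46.4
```

>>> arm_command:
  moves:
    - {"dx":0,"dy":0,"dz":0,"rx":0,"ry":0,"rz":0}
    - {"dx":0,"dy":0,"dz":0,"rx":0,"ry":0,"rz":0}
    - {"dx":0,"dy":0,"dz":0,"rx":0,"ry":0,"rz":0}
  gripper: -0.7

```text
time_s: 18.27
tcp_pos: [0.6421, 0.218, 0.0592]
tool_rot: [0.224, 2.609, -0.053]
wrist_force: [0.3, 0.6, -0.0]
finger_gap: 0.0723
grip_force: 0.0
```

>>> arm_command:
  moves:
    - {"dx":0,"dy":0,"dz":-0.3,"rx":0,"ry":0,"rz":0}
    - {"dx":0,"dy":0,"dz":-0.4,"rx":0,"ry":0,"rz":0}
    - {"dx":0.3,"dy":0,"dz":-0.3,"rx":0,"ry":0,"rz":0}
    - {"dx":0.3,"dy":0,"dz":0,"rx":0,"ry":0,"rz":0}

```text
time_s: 18.77
tcp_pos: [0.5415, 0.2375, 0.1188]
tool_rot: [0.223, 2.604, -0.047]
wrist_force: [-0.2, 0.1, -1.1]
finger_gap: 0.0727
grip_force: 0.0
```

```bash
python3 - <<'E'
from plan import *
rel(np.array([.6369,.2184,.058]))
a=get_image("top")[:,:,::-1]; b=get_image("scene")[:,:,::-1]; cv2.imwrite("pics/t4.png",a); cv2.imwrite("pics/s4.png",b)
b=b.astype(int)
print("scene R-B rows"); 
for v in range(172,198,2): print(v,(b[v,345:392,2]-b[v,345:392,0])//10)
y=np.radians(7.9)
H=np.array([.5855,-.1411,.006]); ax=np.array([np.cos(y),np.sin(y),0])
g=H-ax*.006; g[2]=-.001
c=plan([g[0],g[1],.11],down(y+np.pi),10); plan(g,down(y+np.pi),3,c)
E
```

```text
t 18.775 slope,across,normal mm [-53.8   2.6 101.2] F deck [-0.7  0.1 -0.9] rot err deg [-0.5 -0.3  0.2] gap 0.0727 j [-0.13  0.29 -0.67  1.98  0.9   0.78  0.04]
scene R-B rows
172 [2 3 3 5 6 7 6 5 2 1 1 1 1 1 1 0 0 0 0 0 0 1 0 1 0 1 1 0 1 0 1 2 4 4 3 3 2
 1 0 0 0 0 0 0 0 0 0]
174 [ 8  8  9  9 10 10  9  7  4  1  1  0  1  0  0  1  1  0  0  1  0  0  0  0
  0  0  0  0  0  0  0  0  0  0  0  0  0  0  0  0  1  1  1  2  2  3  4]
176 [10 10 10 10 10 10  9  8  6  3  2  2  1  1  1  1  1  0  0  0  0  0  0  0
  0  0  0  0  0  0  0  0  0  0  0  1  1  2  3  4  5  4  5  5  6  6  6]
178 [10 10 10 10 10  9  9  8  6  5  5  4  3  2  0  0  0  0  0  0  0  0  0  0
  0  0  0  0  0  0  0  0  1  0  1  4  5  6  6  6  5  5  5  5  5  5  6]
180 [9 9 8 7 6 5 4 3 3 2 2 1 1 0 0 0 0 0 0 0 0 0 0 0 0 0 1 1 2 2 3 4 4 2 1 2 2
 2 3 3 4 5 6 7 8 8 9]
182 [ 4  3  2  1  0  0  0  0  0  0  0  0  0  0  0  0  0  0  0  0  1  1  1  2
  3  3  4  5  5  6  6  5  4  2  1  1  0  0  0  1  2  4  6  8  9 10 10]
184 [0 0 0 0 0 0 0 0 0 0 0 0 0 0 0 1 2 2 3 4 4 5 5 5 5 4 4 4 4 3 3 2 2 1 1 0 1
 0 0 0 0 0 2 3 5 6 6]
186 [0 0 0 0 0 0 0 0 0 0 0 1
[... 408 characters left out ...]
 0 0 1 0 1 0 0 0 0 0 0 0 0 0 0 0 0 0 0 0 0 0 0
 0 0 0 0 0 0 1 1 2 2]
196 [1 1 1 0 0 0 0 0 0 0 0 0 0 0 0 0 0 0 0 0 0 0 0 0 0 0 0 0 0 0 0 0 0 0 0 0 0
 0 0 0 0 1 1 3 4 4 5]
-0.088 -0.366 0.054 -0.004 0.025 -0.014
-0.08 -0.369 0.047 -0.004 0.025 -0.014
-0.071 -0.371 0.04 -0.004 0.025 -0.014
-0.062 -0.374 0.033 -0.003 0.025 -0.014
-0.053 -0.376 0.028 -0.004 0.025 -0.014
-0.043 -0.377 0.022 -0.003 0.025 -0.014
-0.033 -0.378 0.018 -0.004 0.024 -0.014
-0.022 -0.379 0.014 -0.003 0.025 -0.014
-0.012 -0.38 0.01 -0.003 0.024 -0.015
-0.001 -0.381 0.008 -0.004 0.025 -0.014
end [ 0.5796 -0.1419  0.11  ]
0.0 0.0 0.37 0.0 0.0 0.0
0.0 0.0 0.37 0.0 0.0 0.0
0.0 0.0 0.37 0.0 0.0 0.0
end [ 0.5795 -0.142  -0.001 ]
```

The heel's wood face stays visible at scene u 359–378, v 180–189, just above the nest's rear fence, so it has held. Now the small heel.

>>> arm_command:
  moves:
    - {"dx":-0.088,"dy":-0.366,"dz":0.02,"rx":-0.004,"ry":0.025,"rz":-0.014}
    - {"dx":-0.08,"dy":-0.369,"dz":0.02,"rx":-0.004,"ry":0.025,"rz":-0.014}
    - {"dx":-0.071,"dy":-0.371,"dz":0.04,"rx":-0.004,"ry":0.025,"rz":-0.014}
    - {"dx":-0.062,"dy":-0.374,"dz":0.033,"rx":-0.003,"ry":0.025,"rz":-0.014}
    - {"dx":-0.053,"dy":-0.376,"dz":0.028,"rx":-0.004,"ry":0.025,"rz":-0.014}
  gripper: -1

```text
time_s: 19.5
tcp_pos: [0.5597, 0.0439, 0.1194]
tool_rot: [0.025, 2.88, -0.024]
wrist_force: [1.0, -0.0, 0.7]
finger_gap: 0.0853
grip_force: 0.0
```

>>> arm_command:
  moves:
    - {"dx":-0.043,"dy":-0.377,"dz":0.022,"rx":-0.003,"ry":0.025,"rz":-0.014}
    - {"dx":-0.033,"dy":-0.378,"dz":0.018,"rx":-0.004,"ry":0.024,"rz":-0.014}
    - {"dx":-0.022,"dy":-0.379,"dz":0.014,"rx":-0.003,"ry":0.025,"rz":-0.014}
    - {"dx":-0.012,"dy":-0.38,"dz":0.01,"rx":-0.003,"ry":0.024,"rz":-0.015}
    - {"dx":0,"dy":-0.381,"dz":0.008,"rx":-0.004,"ry":0.025,"rz":-0.014}

```text
time_s: 20.12
tcp_pos: [0.579, -0.1458, 0.1161]
tool_rot: [-0.206, 3.133, 0.002]
wrist_force: [-0.1, 0.1, 0.1]
finger_gap: 0.0854
grip_force: 0.0
```

>>> arm_command:
  moves:
    - {"dx":0,"dy":0,"dz":0,"rx":0,"ry":0,"rz":0}
    - {"dx":0,"dy":0,"dz":0,"rx":0,"ry":0,"rz":0}

```text
time_s: 20.38
tcp_pos: [0.5785, -0.1428, 0.1158]
tool_rot: [-0.206, 3.132, 0.004]
wrist_force: [0.3, -0.3, 0.7]
finger_gap: 0.0858
grip_force: 0.0
```

```bash
python3 - <<'E'
from plan import *
# seated-check of large heel in scene s4: predicted rubber edge/fence edge, seated vs standing on fence
for h in(16,45,55,61,71): print(h,proj("scene",dk([[28,48+30,h],[28,48-30,h]])).round(1).tolist())
y=np.radians(7.9); g=[.5796,-.1419,-.001]
c=plan([g[0],g[1],.07],down(y+np.pi),2); plan(g,down(y+np.pi),2,c); print(get_state()["joint_pos"].round(2))
E
```

```text
16 [[377.1, 182.5], [359.9, 189.0]]
45 [[376.3, 173.7], [358.8, 180.1]]
55 [[376.0, 170.6], [358.5, 177.0]]
61 [[375.8, 168.8], [358.2, 175.2]]
71 [[375.5, 165.6], [357.9, 172.0]]
-0.005 0.003 0.229 0.001 0.001 -0.001
-0.006 0.003 0.229 0.0 0.0 -0.002
end [ 0.5796 -0.1419  0.07  ]
0.0 0.0 0.355 0.0 0.0 0.0
0.0 0.0 0.355 0.0 0.0 0.0
end [ 0.5796 -0.1419 -0.001 ]
[ 0.69  0.56 -0.71  1.5   0.37  1.22  1.63]
```

>>> arm_command:
  moves:
    - {"dx":-0.005,"dy":0.003,"dz":0.229,"rx":0,"ry":0,"rz":-0.002}
    - {"dx":-0.005,"dy":0.003,"dz":0.229,"rx":0,"ry":0,"rz":-0.001}
    - {"dx":0,"dy":0,"dz":0.355,"rx":0,"ry":0,"rz":0}
    - {"dx":0,"dy":0,"dz":0.355,"rx":0,"ry":0,"rz":0}
    - {"dx":0,"dy":0,"dz":0,"rx":0,"ry":0,"rz":0}

```text
time_s: 21.0
tcp_pos: [0.5764, -0.1401, -0.003]
tool_rot: [0.221, -3.13, -0.006]
wrist_force: [-1.1, -0.0, 0.5]
finger_gap: 0.0852
grip_force: 0.0
```

>>> arm_command:
  moves:
    - {"dx":0,"dy":0,"dz":0,"rx":0,"ry":0,"rz":0}
    - {"dx":0,"dy":0,"dz":0,"rx":0,"ry":0,"rz":0}
    - {"dx":0,"dy":0,"dz":0,"rx":0,"ry":0,"rz":0}
    - {"dx":0,"dy":0,"dz":0,"rx":0,"ry":0,"rz":0}
    - {"dx":0,"dy":0,"dz":0,"rx":0,"ry":0,"rz":0}
  gripper: 1

```text
time_s: 21.62
tcp_pos: [0.5814, -0.1419, 0.0016]
tool_rot: [-0.217, 3.128, 0.001]
wrist_force: [-0.8, 1.1, 6.6]
finger_gap: 0.0431
grip_force: 42.2
```

```bash
python3 - <<'E'
from plan import *
y=np.radians(7.9); s=get_state(); T=s["tcp_pos"]; print(T,s["finger_gap"])
H=np.array([.5855,-.1411,.006]); o=R.from_rotvec(s["tool_rot"]).inv().apply(H-T); print("off",o)
o[1]=0; seat=NS-DF.apply(o); print("seatS",seat.round(4))
c=plan([T[0],T[1],.12],down(y+np.pi),3)
c=plan(seat+up*.10-sl*.06,DF,8,c)
c=plan(seat+up*.033,DF,3,c)
E
```

```text
[ 0.58137598 -0.14187567  0.00164449] 0.04307863874797526
off [-0.00421912  0.00019853 -0.0043289 ]
seatS [0.6064 0.112  0.0553]
-0.002 0.0 -0.395 0.0 0.001 0.0
-0.002 0.0 -0.394 0.0 0.001 0.0
-0.001 0.0 -0.395 0.0 0.001 0.0
end [ 0.5814 -0.1419  0.12  ]
0.047 0.349 0.01 0.005 -0.031 0.018
0.06 0.347 0.003 0.005 -0.031 0.018
0.073 0.344 -0.005 0.005 -0.031 0.018
0.085 0.341 -0.014 0.005 -0.031 0.018
0.097 0.337 -0.023 0.005 -0.031 0.018
0.108 0.333 -0.033 0.005 -0.031 0.018
0.118 0.329 -0.044 0.004 -0.031 0.018
0.127 0.324 -0.055 0.005 -0.031 0.018
end [0.5059 0.1293 0.1119]
-0.2 0.0 0.223 0.0 0.0 0.0
-0.2 0.0 0.224 0.0 0.0 0.0
-0.2 0.0 0.223 0.0 0.0 0.0
end [0.5902 0.1148 0.084 ]
```

>>> arm_command:
  moves:
    - {"dx":0,"dy":0,"dz":-0.395,"rx":0,"ry":0.001,"rz":0}
    - {"dx":0,"dy":0,"dz":-0.395,"rx":0,"ry":0.001,"rz":0}
    - {"dx":0,"dy":0,"dz":-0.395,"rx":0,"ry":0.001,"rz":0}
    - {"dx":0.047,"dy":0.349,"dz":0.01,"rx":0.005,"ry":-0.031,"rz":0.018}
    - {"dx":0.06,"dy":0.347,"dz":0.003,"rx":0.005,"ry":-0.031,"rz":0.018}

```text
time_s: 22.25
tcp_pos: [0.5609, -0.0733, 0.1168]
tool_rot: [-0.091, 3.01, -0.016]
wrist_force: [0.9, 0.9, -0.8]
finger_gap: 0.0434
grip_force: 41.4
```

>>> arm_command:
  moves:
    - {"dx":0.073,"dy":0.344,"dz":-0.005,"rx":0.005,"ry":-0.031,"rz":0.018}
    - {"dx":0.085,"dy":0.341,"dz":-0.014,"rx":0.005,"ry":-0.031,"rz":0.018}
    - {"dx":0.097,"dy":0.337,"dz":-0.023,"rx":0.005,"ry":-0.031,"rz":0.018}
    - {"dx":0.108,"dy":0.333,"dz":-0.033,"rx":0.005,"ry":-0.031,"rz":0.018}
    - {"dx":0.118,"dy":0.329,"dz":-0.044,"rx":0.004,"ry":-0.031,"rz":0.018}

```text
time_s: 22.88
tcp_pos: [0.5126, 0.0959, 0.1115]
tool_rot: [0.176, 2.68, -0.053]
wrist_force: [-0.0, 1.2, -1.1]
finger_gap: 0.0438
grip_force: 41.4
```

>>> arm_command:
  moves:
    - {"dx":0.127,"dy":0.324,"dz":-0.055,"rx":0.005,"ry":-0.031,"rz":0.018}
    - {"dx":0,"dy":0,"dz":0,"rx":0,"ry":0,"rz":0}
    - {"dx":0,"dy":0,"dz":0,"rx":0,"ry":0,"rz":0}

```text
time_s: 23.25
tcp_pos: [0.5053, 0.1221, 0.1101]
tool_rot: [0.215, 2.628, -0.064]
wrist_force: [0.4, -0.0, -1.6]
finger_gap: 0.0434
grip_force: 41.5
```

```bash
python3 - <<'E'
from plan import *
seat=np.array([.6064,.112,.0553]); rel(seat); plan(seat+up*.033,DF,3)
E
```

```text
t 23.25 slope,across,normal mm [-60.3  -7.1  98.2] F deck [-0.5  0.  -1.6] rot err deg [ 0.1  1.  -0.4] gap 0.0434 j [ 0.2   0.12 -0.74  2.18  0.75  0.6   0.32]
-0.205 0.023 0.214 0.0 -0.003 0.001
-0.204 0.023 0.215 -0.001 -0.003 0.001
-0.202 0.023 0.216 0.0 -0.002 0.002
end [0.5902 0.1148 0.0838]
```

>>> arm_command:
  moves:
    - {"dx":-0.205,"dy":0.023,"dz":0.214,"rx":0,"ry":-0.003,"rz":0.001}
    - {"dx":-0.204,"dy":0.023,"dz":0.215,"rx":-0.001,"ry":-0.003,"rz":0.001}
    - {"dx":-0.202,"dy":0.023,"dz":0.216,"rx":0,"ry":-0.002,"rz":0.002}
    - {"dx":0,"dy":0,"dz":0,"rx":0,"ry":0,"rz":0}
    - {"dx":0,"dy":0,"dz":0,"rx":0,"ry":0,"rz":0}

```text
time_s: 23.88
tcp_pos: [0.5901, 0.1141, 0.0836]
tool_rot: [0.226, 2.611, -0.059]
wrist_force: [0.4, -0.0, -0.2]
finger_gap: 0.0437
grip_force: 41.4
```

```bash
python3 - <<'E'
from plan import *
seat=np.array([.6064,.112,.0553]); rel(seat)
d=DR.inv().apply(get_state()["tcp_pos"]-seat)*1e3*[1,-1,-1]
a=get_image("top")[:,:,::-1]; b=get_image("scene")[:,:,::-1]; cv2.imwrite("pics/t5.png",a); cv2.imwrite("pics/s5.png",b)
# heel flipped: flat front up-slope
P=dk([[22+d[0],-62+d[1]+s*22,h+d[2]] for s in(1,-1) for h in(0,48)]+[[8-30+d[0],-62+d[1]-22,d[2]]])
print("pred top",proj("top",P).round(1).tolist()); print("pred scene",proj("scene",P).round(1).tolist())
a=a.astype(int)
for v in range(208,228): print(v,(a[v,214:244,2]-a[v,214:244,0])//6)
b=b.astype(int)
for v in range(172,200): print(v,(b[v,322:350,2]-b[v,322:350,0])//10)
E
```

```text
t 23.875 slope,across,normal mm [-0.1 -0.7 32.7] F deck [ 0.2  0.  -0.4] rot err deg [0.  0.1 0.2] gap 0.0437 j [ 0.16  0.32 -0.65  2.05  0.96  0.59  0.21]
pred top [[223.5, 215.9], [220.5, 220.6], [237.2, 217.5], [234.8, 222.2], [236.3, 230.5]]
pred scene [[340.8, 189.7], [338.6, 174.7], [327.4, 194.6], [325.0, 179.6], [320.6, 189.5]]
208 [3 3 3 3 3 3 3 3 2 3 2 3 3 3 2 3 2 2 2 3 2 3 2 2 2 2 1 1 1 1]
209 [3 3 3 3 3 3 3 3 3 3 3 3 2 3 2 2 2 2 2 2 2 3 3 2 2 2 1 2 1 2]
210 [3 3 3 3 3 3 3 3 3 3 3 3 3 3 3 3 2 2 3 2 3 3 2 2 2 2 2 1 1 1]
211 [3 3 3 3 3 3 3 3 3 3 3 3 3 3 3 3 3 3 3 3 3 3 3 2 2 2 2 2 2 1]
212 [2 3 3 3 3 2 3 3 3 3 3 3 3 3 3 3 3 3 3 3 3 3 3 3 3 2 2 2 2 1]
213 [2 2 2 2 2 2 2 2 2 3 2 2 2 2 2 2 2 2 3 2 2 3 3 2 3 2 2 2 1 1]
214 [2 2 2 2 2 2 2 2 2 2 2 2 2 2 2 2 2 2 2 2 2 2 2 2 3 2 2 1 1 0]
215 [3 2 3 2 2 2 2 2 2 2 2 2 2 3 3 3 2 2 2 2 2 2 1 1 1 2 1 1 0 0]
216 [3 3 2 2 2 2 2 2 2 2 2 4 5 5 5 5 4 5 5 5 5 4 3 2 1 2 2 1 0 0]
217 [3 3 3 3 2 2 2 2 2 3 3 5 6 6 6 6 6 7 8 9 9 9 7 3 1 2 2 1 0 0]
218 [ 3  3  3  2  2  3  2  2  2  3  4  6  6  7  7  7  8  8 10 10 11 11 10  5
  2  2  2  1  0  0]
219 [
[... 1777 characters left out ...]
0 0 0 0 0 0 0 0 0]
189 [4 2 1 1 2 4 5 5 4 2 1 1 0 0 0 0 0 0 0 0 0 0 0 0 0 0 0 0]
190 [3 2 1 1 1 2 3 2 1 1 0 0 0 0 0 0 0 0 0 0 0 0 0 0 0 0 0 0]
191 [1 1 1 1 1 1 1 0 0 0 0 0 0 0 0 0 0 0 0 0 0 0 0 0 0 0 0 0]
192 [1 1 1 1 0 0 0 0 0 0 0 0 0 0 0 0 0 0 0 0 0 0 1 0 0 0 0 0]
193 [0 0 1 1 1 0 0 0 0 0 0 0 0 0 0 0 0 0 0 1 0 0 1 0 0 0 0 0]
194 [0 0 1 0 0 0 0 0 0 0 0 0 0 0 0 0 0 0 1 0 0 0 1 1 0 0 0 0]
195 [0 0 0 0 0 0 0 0 0 0 0 1 0 0 0 0 0 0 0 1 0 1 1 1 0 1 0 0]
196 [0 0 0 0 0 0 0 1 0 0 0 0 0 0 0 0 0 0 1 1 1 1 1 1 0 0 0 0]
197 [0 0 0 0 0 0 0 0 0 0 0 0 0 0 0 0 1 1 0 1 1 1 1 0 1 0 0 0]
198 [0 0 0 1 0 0 0 0 0 0 0 1 0 0 1 0 0 1 1 1 1 1 0 1 1 0 0 0]
199 [0 0 1 1 1 1 1 1 0 0 0 0 1 1 1 1 1 0 1 1 1 1 0 0 0 0 0 0]
```

```bash
python3 - <<'E'
from plan import *
a=cv2.imread("pics/t5.png").astype(int); b=cv2.imread("pics/s5.png").astype(int)
np.set_printoptions(linewidth=250)
for h in(55,71): 
    Q=dk([[28,78,h],[28,18,h],[-28,18,h],[-28,78,h]]); print(h,"top",proj("top",Q).round(1).tolist(),"scene",proj("scene",Q).round(1).tolist())
Q=dk([[37,87,16],[37,9,16],[-37,9,16],[-37,87,16]]); print("fence",proj("top",Q).round(1).tolist(),proj("scene",Q).round(1).tolist())
print("bar",proj("top",dk([[95,0,211]])),"cross",proj("scene",dk([[65+s*.191,48,59+s*.98] for s in(50,80)])))
print("top gray/5; u 182..213")
for v in range(206,238): print(v,a[v,182:214].mean(1)//5)
print("top R-B"); 
for v in range(206,238,2): print(v,(a[v,182:214,2]-a[v,182:214,0])//6)
print("scene gray/5 u 352..384")
for v in range(160,200): print(v,b[v,352:384].mean(1)//5)
E
```

```text
55 top [[184.9, 212.1], [203.7, 214.2], [203.0, 230.9], [184.5, 228.8]] scene [[376.0, 170.6], [358.5, 177.0], [348.7, 171.4], [365.6, 165.3]]
71 top [[183.5, 213.6], [202.5, 215.7], [201.8, 232.7], [183.0, 230.5]] scene [[375.5, 165.6], [357.9, 172.0], [348.0, 166.6], [365.1, 160.5]]
fence [[185.7, 205.6], [209.5, 208.2], [208.5, 229.8], [185.1, 227.2]] [[381.4, 182.5], [358.9, 191.0], [346.2, 182.9], [367.8, 175.0]]
bar [[197.58296881 208.35195368]] cross [[374.64698434 161.43827649]
 [374.86578843 152.04182522]]
top gray/5; u 182..213
206 [26. 27. 26. 26. 26. 26. 26. 26. 26. 26. 25. 26. 25. 25. 24. 23. 23. 23. 24. 24. 24. 25. 24. 23. 23. 23. 24. 24. 25. 26. 25. 25.]
207 [23. 24. 24. 25. 25. 25. 25. 26. 26. 26. 26. 26. 26. 26. 25. 25. 25. 25. 25. 25. 25. 25. 25. 24. 23. 23. 24. 24. 25. 25. 24. 24.]
208 [18. 18. 19. 20. 22. 22. 22. 22. 23. 23. 24. 24. 25. 25. 25. 25. 25. 25. 26. 25. 26. 26. 26. 25. 25. 26. 25. 25. 25. 25. 25. 24.]
209 [12. 12. 13. 16. 18. 19. 17. 17. 17. 19. 19. 20. 20. 21. 21. 22. 22. 23. 23. 24. 24. 24. 25. 25. 25. 26. 26. 26. 26. 26. 26. 26.]
210 [10. 10. 11. 12.
[... 9511 characters left out ...]
.  9.  9.  9. 10. 10. 10. 10.]
195 [ 5.  6.  5.  5.  5.  5.  6.  7.  9. 10. 10. 10. 10.  9. 10.  9. 10.  9. 10.  9.  9.  9.  8.  9.  9.  9. 10. 10. 10. 10.  9. 10.]
196 [ 5.  4.  6.  5.  5.  5.  7.  8.  8.  9.  9.  9.  9.  9.  9.  9. 10.  9.  9. 10.  9.  9. 10. 10.  9. 10. 10.  9.  9.  9.  9.  9.]
197 [ 5.  5.  6.  6.  7.  7.  8.  8.  9.  9. 10. 10.  9.  9.  9.  9.  9. 10. 10.  9. 10.  9.  9. 10.  9. 10.  9.  9.  9.  8.  9.  8.]
198 [ 7.  7.  7.  8.  9.  8.  9.  8.  9.  9.  9. 10. 10.  9.  9.  9.  9.  9.  9. 10.  9. 10.  9.  9.  9.  8.  8.  8.  8.  8.  8.  8.]
199 [ 8.  8.  9.  9.  9.  9.  8.  9.  9.  9.  9.  9.  9. 10. 10.  9.  9. 10. 10. 10.  9. 10.  9.  8.  8.  7.  8.  8.  8.  8.  9.  9.]
```

The numbers confirm the large heel is seated. The black rubber corners, at about (375,171) and (358,177), match the seated height of 55 and not 71. The earlier 5 px cut-off is the hinge axle occluding the view. The small heel's edges agree with prediction within 1 mm, so I'll descend.

>>> arm_command:
  moves:
    - {"dx":0,"dy":0.005,"dz":0.05,"rx":0,"ry":0,"rz":0}
    - {"dx":0,"dy":0,"dz":0.05,"rx":0,"ry":0,"rz":0}
    - {"dx":0,"dy":0,"dz":0.04,"rx":0,"ry":0,"rz":0}
    - {"dx":0,"dy":0,"dz":0,"rx":0,"ry":0,"rz":0}
    - {"dx":0,"dy":0,"dz":0,"rx":0,"ry":0,"rz":0}

```text
time_s: 24.6
tcp_pos: [0.5973, 0.1149, 0.0718]
tool_rot: [0.223, 2.61, -0.058]
wrist_force: [-0.5, -0.2, -1.2]
finger_gap: 0.0437
grip_force: 41.4
```

```bash
python3 -c "
from plan import *
rel(np.array([.6064,.112,.0553]))"
```

```text
t 24.6 slope,across,normal mm [ 0.   1.4 19. ] F deck [-1.  -0.2 -0.8] rot err deg [-0.1  0.   0. ] gap 0.0437 j [ 0.14  0.35 -0.63  2.05  1.01  0.58  0.17]
```

>>> arm_command:
  moves:
    - {"dx":0,"dy":-0.012,"dz":0.02,"rx":0,"ry":0,"rz":0}
    - {"dx":0,"dy":0,"dz":0.02,"rx":0,"ry":0,"rz":0}
    - {"dx":0,"dy":0,"dz":0.02,"rx":0,"ry":0,"rz":0}
    - {"dx":0,"dy":0,"dz":0,"rx":0,"ry":0,"rz":0}

```text
time_s: 25.1
tcp_pos: [0.5984, 0.113, 0.0676]
tool_rot: [0.223, 2.61, -0.062]
wrist_force: [-14.4, -0.8, 14.4]
finger_gap: 0.0437
grip_force: 43.2
```

>>> arm_command:
  moves:
    - {"dx":0,"dy":0,"dz":0.02,"rx":0,"ry":0,"rz":0}
    - {"dx":0,"dy":0,"dz":0.02,"rx":0,"ry":0,"rz":0}
    - {"dx":0,"dy":0,"dz":0,"rx":0,"ry":0,"rz":0}

```text
time_s: 25.48
tcp_pos: [0.5979, 0.113, 0.0628]
tool_rot: [0.222, 2.613, -0.063]
wrist_force: [-22.3, -0.8, 18.0]
finger_gap: 0.0436
grip_force: 45.8
```

```bash
python3 -c "
from plan import *
rel(np.array([.6064,.112,.0553]))"
```

```text
t 25.475 slope,across,normal mm [-3.6 -0.4 10.8] F deck [-9.9 -4.6 26.5] rot err deg [ 0.2  0.2 -0.1] gap 0.0436 j [ 0.13  0.37 -0.62  2.05  1.04  0.57  0.15]
```

It touched the up-slope fence, with the force pushing down-slope and the heel sliding to -3.6 mm. I'll shift the command down-slope and ease off.

>>> arm_command:
  moves:
    - {"dx":0,"dy":0,"dz":-0.07,"rx":0,"ry":0,"rz":0}
    - {"dx":0.045,"dy":0,"dz":0,"rx":0,"ry":0,"rz":0}
    - {"dx":0,"dy":0,"dz":0,"rx":0,"ry":0,"rz":0}
    - {"dx":0,"dy":0,"dz":0,"rx":0,"ry":0,"rz":0}

```text
time_s: 25.98
tcp_pos: [0.5948, 0.1137, 0.0666]
tool_rot: [0.224, 2.61, -0.058]
wrist_force: [-0.0, -0.4, -1.0]
finger_gap: 0.0436
grip_force: 42.4
```

```bash
python3 -c "
from plan import *
rel(np.array([.6064,.112,.0553]))"
```

```text
t 25.975 slope,across,normal mm [-4.5 -0.2 15.6] F deck [-0.5 -0.4 -0.9] rot err deg [-0.   0.   0.1] gap 0.0436 j [ 0.13  0.35 -0.62  2.06  1.03  0.57  0.15]
```

>>> arm_command:
  moves:
    - {"dx":0,"dy":0,"dz":0.02,"rx":0,"ry":0,"rz":0}
    - {"dx":0,"dy":0,"dz":0.02,"rx":0,"ry":0,"rz":0}
    - {"dx":0,"dy":0,"dz":0.02,"rx":0,"ry":0,"rz":0}
    - {"dx":0,"dy":0,"dz":0,"rx":0,"ry":0,"rz":0}

```text
time_s: 26.48
tcp_pos: [0.5972, 0.1135, 0.0624]
tool_rot: [0.223, 2.609, -0.06]
wrist_force: [-7.8, -1.0, 7.2]
finger_gap: 0.0438
grip_force: 43.9
```

```bash
python3 -c "
from plan import *
rel(np.array([.6064,.112,.0553]))"
```

```text
t 26.475 slope,across,normal mm [-4.5 -0.1 10.8] F deck [-2.9 -2.3 10. ] rot err deg [ 0. -0.  0.] gap 0.0438 j [ 0.12  0.36 -0.61  2.06  1.05  0.57  0.14]
```

Contact came again at about 11 mm, so the heel may have slipped or tilted in the grip. I'll return to the same hover pose and compare images numerically.

>>> arm_command:
  moves:
    - {"dx":0,"dy":0,"dz":-0.1,"rx":0,"ry":0,"rz":0}
    - {"dx":-0.044,"dy":-0.005,"dz":-0.125,"rx":0,"ry":0,"rz":0}
    - {"dx":0,"dy":0,"dz":0,"rx":0,"ry":0,"rz":0}
    - {"dx":0,"dy":0,"dz":0,"rx":0,"ry":0,"rz":0}

```text
time_s: 26.98
tcp_pos: [0.5902, 0.114, 0.0832]
tool_rot: [0.224, 2.61, -0.058]
wrist_force: [-0.3, 0.4, -1.4]
finger_gap: 0.0435
grip_force: 42.4
```

```bash
python3 - <<'E'
from plan import *
seat=np.array([.6064,.112,.0553]); rel(seat)
a=get_image("top")[:,:,::-1]; b=get_image("scene")[:,:,::-1]; cv2.imwrite("pics/t6.png",a); cv2.imwrite("pics/s6.png",b)
np.set_printoptions(linewidth=250)
a=a.astype(int);b=b.astype(int)
for v in range(214,228): print(v,(a[v,218:242,2]-a[v,218:242,0])//6)
for v in range(174,192): print(v,(b[v,322:350,2]-b[v,322:350,0])//10)
E
```

```text
t 26.975 slope,across,normal mm [-0.2 -0.8 32.3] F deck [-1.1  0.4 -1. ] rot err deg [-0.   0.   0.1] gap 0.0435 j [ 0.16  0.32 -0.65  2.05  0.96  0.59  0.21]
214 [2 2 2 2 2 2 2 2 2 2 2 2 2 2 2 2 2 2 2 2 2 2 2 1]
215 [2 2 2 2 2 2 2 3 4 4 4 4 4 4 4 3 3 2 2 1 2 2 1 1]
216 [2 2 2 2 2 2 3 5 6 6 6 6 6 6 6 6 6 6 4 2 1 2 1 1]
217 [ 2  2  2  2  2  3  4  5  7  6  7  7  7  8  8  9 10 10  9  4  2  2  2  1]
218 [ 2  3  2  2  3  3  5  7  7  7  7  8  9 10 10 11 12 12 11  6  2  2  2  1]
219 [ 3  2  2  3  3  5  6  7  7  8  9  9 11 11 12 12 12 12 10  6  3  2  2  1]
220 [ 3  3  2  3  4  6  6  7  7  8 10 10 11 11 12 12 12 12 11  6  3  2  2  1]
221 [ 3  3  2  3  4  5  5  5  5  6  7  8  8 10 10 11 12 12 10  5  2  2  1  1]
222 [ 3  3  3  3  3  3  3  3  3  3  4  4  5  6  7  9 10 11 10  5  2  2  1  1]
223 [ 3  2  3  3  3  3  3  2  2  2  2  3  3  3  3  5  8 10  9  4  3  2  2  1]
224 [3 3 2 3 3 3 3 3 3 3 2 2 2 2 2 4 6 8 7 4 3 2 2 1]
225 [3 2 2 3 3 3 3 3 3 2 2 2 2 2 2 3 4 5 4 3 2 2 2 1]
226 [2 2 2 3 3 3 3 3 3 3 3 3 3 3 2 3 3 3 2 2 2 2 1 1]
227 [2 2 2 3 3 3 3 3 3 3 3 3 3 2 3 3 2 2 1 2 1 1 1 1]
174 [1 1 1 1 1 1 
[... 398 characters left out ...]
5 5 5 5 4 4 4 4 3]
181 [1 1 1 2 3 6 8 8 8 8 7 6 5 4 4 4 4 4 4 5 5 4 4 3 3 2 1 1]
182 [1 1 1 1 3 6 8 8 8 7 7 5 5 4 4 4 4 4 4 4 3 3 2 2 1 1 0 0]
183 [1 1 1 1 3 6 8 8 8 7 7 5 5 4 4 4 4 3 3 3 2 1 1 0 0 0 0 0]
184 [1 1 1 2 4 6 8 8 8 7 6 5 4 4 4 4 4 3 2 1 1 0 0 0 0 0 0 0]
185 [2 1 1 2 4 6 8 8 8 7 6 5 4 4 4 4 3 2 1 0 0 0 0 0 0 0 0 0]
186 [3 1 1 1 3 6 8 8 8 7 6 5 4 4 3 3 2 1 0 0 0 0 0 0 0 0 0 0]
187 [4 2 1 1 3 6 8 8 8 7 5 4 3 2 1 1 1 0 0 0 0 0 0 0 0 0 0 0]
188 [4 2 1 1 3 5 7 8 6 5 3 2 1 1 1 0 0 0 0 0 0 0 0 0 0 0 0 0]
189 [5 2 1 1 2 4 5 5 4 3 1 1 0 0 0 0 0 0 0 0 0 0 0 0 0 0 0 0]
190 [4 2 1 1 1 2 2 2 1 1 0 0 0 0 0 0 0 0 0 0 0 0 0 0 0 0 0 0]
191 [2 1 1 1 1 1 1 1 0 0 0 0 0 0 0 0 0 0 0 0 0 0 0 0 0 0 0 0]
```

The rubber/wood boundary moved about 1 px down-slope while the bottom edge moved slightly up-slope. The heel has pivoted about 5° in the pads, with its bottom about 4 mm up-slope. The target tool slope is therefore about -8.5 mm, and the floor will square the heel again.

>>> arm_command:
  moves:
    - {"dx":0.084,"dy":0.003,"dz":0.05,"rx":0,"ry":0,"rz":0}
    - {"dx":0,"dy":0,"dz":0.05,"rx":0,"ry":0,"rz":0}
    - {"dx":0,"dy":0,"dz":0.04,"rx":0,"ry":0,"rz":0}
    - {"dx":0,"dy":0,"dz":0.03,"rx":0,"ry":0,"rz":0}
    - {"dx":0,"dy":0,"dz":0,"rx":0,"ry":0,"rz":0}

```text
time_s: 27.7
tcp_pos: [0.5917, 0.1142, 0.0643]
tool_rot: [0.224, 2.61, -0.058]
wrist_force: [0.6, 0.3, -2.0]
finger_gap: 0.0436
grip_force: 42.4
```

>>> arm_command:
  moves:
    - {"dx":0,"dy":0,"dz":0.02,"rx":0,"ry":0,"rz":0}
    - {"dx":0,"dy":0,"dz":0.02,"rx":0,"ry":0,"rz":0}
    - {"dx":0,"dy":0,"dz":0,"rx":0,"ry":0,"rz":0}

```text
time_s: 28.08
tcp_pos: [0.5935, 0.1139, 0.0609]
tool_rot: [0.223, 2.61, -0.058]
wrist_force: [0.0, -0.4, -1.3]
finger_gap: 0.0436
grip_force: 42.4
```

```bash
python3 -c "
from plan import *
rel(np.array([.6064,.112,.0553]))"
```

```text
t 28.075 slope,across,normal mm [-8.5 -0.3 11.4] F deck [-0.6 -0.4 -1.1] rot err deg [-0.   0.   0.1] gap 0.0436 j [ 0.12  0.36 -0.61  2.07  1.05  0.56  0.13]
```

>>> arm_command:
  moves:
    - {"dx":0,"dy":0,"dz":0.02,"rx":0,"ry":0,"rz":0}
    - {"dx":0,"dy":0,"dz":0.02,"rx":0,"ry":0,"rz":0}
    - {"dx":0,"dy":0,"dz":0,"rx":0,"ry":0,"rz":0}

```text
time_s: 28.45
tcp_pos: [0.5954, 0.1136, 0.0573]
tool_rot: [0.223, 2.61, -0.058]
wrist_force: [-0.6, -0.9, -0.0]
finger_gap: 0.0434
grip_force: 42.4
```

```bash
python3 -c "
from plan import *
rel(np.array([.6064,.112,.0553]))"
```

```text
t 28.45 slope,across,normal mm [-8.6 -0.3  7.3] F deck [-0.4 -1.   0.2] rot err deg [-0.   0.   0.1] gap 0.0434 j [ 0.12  0.37 -0.6   2.07  1.07  0.56  0.12]
```

The heel is past the fence top without force, so I'll continue down.

>>> arm_command:
  moves:
    - {"dx":0,"dy":0,"dz":0.02,"rx":0,"ry":0,"rz":0}
    - {"dx":0,"dy":0,"dz":0.02,"rx":0,"ry":0,"rz":0}
    - {"dx":0,"dy":0,"dz":0,"rx":0,"ry":0,"rz":0}

```text
time_s: 28.82
tcp_pos: [0.5974, 0.1132, 0.0539]
tool_rot: [0.223, 2.61, -0.058]
wrist_force: [0.8, 0.2, -1.1]
finger_gap: 0.0434
grip_force: 42.4
```

>>> arm_command:
  moves:
    - {"dx":0,"dy":0,"dz":0.015,"rx":0,"ry":0,"rz":0}
    - {"dx":0,"dy":0,"dz":0.015,"rx":0,"ry":0,"rz":0}
    - {"dx":0,"dy":0,"dz":0,"rx":0,"ry":0,"rz":0}

```text
time_s: 29.2
tcp_pos: [0.5989, 0.1131, 0.0514]
tool_rot: [0.223, 2.61, -0.058]
wrist_force: [0.2, 0.7, -0.8]
finger_gap: 0.0437
grip_force: 42.4
```

```bash
python3 -c "
from plan import *
rel(np.array([.6064,.112,.0553]))"
```

```text
t 29.2 slope,across,normal mm [-8.6 -0.2  0.4] F deck [-0.3  0.8 -0.7] rot err deg [-0.   0.   0.1] gap 0.0437 j [ 0.11  0.38 -0.59  2.06  1.09  0.55  0.1 ]
```

>>> arm_command:
  moves:
    - {"dx":0,"dy":0,"dz":0.015,"rx":0,"ry":0,"rz":0}
    - {"dx":0,"dy":0,"dz":0.015,"rx":0,"ry":0,"rz":0}
    - {"dx":0,"dy":0,"dz":0,"rx":0,"ry":0,"rz":0}

```text
time_s: 29.58
tcp_pos: [0.5998, 0.1131, 0.0505]
tool_rot: [0.223, 2.608, -0.061]
wrist_force: [-12.3, -0.5, 15.7]
finger_gap: 0.0435
grip_force: 44.9
```

>>> arm_command:
  moves:
    - {"dx":0,"dy":0,"dz":0.02,"rx":0,"ry":0,"rz":0}
    - {"dx":0,"dy":0,"dz":0,"rx":0,"ry":0,"rz":0}

```text
time_s: 29.82
tcp_pos: [0.6015, 0.1129, 0.0505]
tool_rot: [0.222, 2.605, -0.062]
wrist_force: [-17.4, -1.8, 23.2]
finger_gap: 0.0433
grip_force: 46.7
```

```bash
python3 -c "
from plan import *
rel(np.array([.6064,.112,.0553]))"
```

```text
t 29.825 slope,across,normal mm [-6.7  0.  -1.7] F deck [-3.  -4.8 28.6] rot err deg [ 0.1 -0.3 -0. ] gap 0.0433 j [ 0.1   0.39 -0.59  2.06  1.1   0.55  0.08]
```

Both heels are on their floors. I'll release the small one and withdraw, then check it from the top image.

>>> arm_command:
  moves:
    - {"dx":0,"dy":0,"dz":-0.02,"rx":0,"ry":0,"rz":0}
    - {"dx":0,"dy":0,"dz":0,"rx":0,"ry":0,"rz":0}

```text
time_s: 30.08
tcp_pos: [0.601, 0.1131, 0.0504]
tool_rot: [0.223, 2.607, -0.059]
wrist_force: [-5.8, -0.6, 9.6]
finger_gap: 0.0436
grip_force: 44.5
```

>>> arm_command:
  moves:
    - {"dx":0,"dy":0,"dz":0,"rx":0,"ry":0,"rz":0}
    - {"dx":0,"dy":0,"dz":0,"rx":0,"ry":0,"rz":0}
    - {"dx":0,"dy":0,"dz":0,"rx":0,"ry":0,"rz":0}
  gripper: -0.4

```text
time_s: 30.45
tcp_pos: [0.6004, 0.1128, 0.0485]
tool_rot: [0.224, 2.61, -0.058]
wrist_force: [-0.5, 0.5, 0.5]
finger_gap: 0.0595
grip_force: 0.0
```

>>> arm_command:
  moves:
    - {"dx":0,"dy":0,"dz":-0.3,"rx":0,"ry":0,"rz":0}
    - {"dx":0,"dy":0,"dz":-0.4,"rx":0,"ry":0,"rz":0}
    - {"dx":0.3,"dy":0,"dz":-0.4,"rx":0,"ry":0,"rz":0}
    - {"dx":0.4,"dy":0,"dz":-0.3,"rx":0,"ry":0,"rz":0}
    - {"dx":0.4,"dy":0,"dz":0,"rx":0,"ry":0,"rz":0}

```text
time_s: 31.08
tcp_pos: [0.4377, 0.1421, 0.1172]
tool_rot: [0.223, 2.604, -0.056]
wrist_force: [0.6, 0.2, -0.4]
finger_gap: 0.0596
grip_force: 0.0
```

```bash
python3 - <<'E'
from plan import *
s=get_state(); print(s["time_s"],s["tcp_pos"],s["joint_pos"].round(2),s["finger_gap"])
a=get_image("top")[:,:,::-1].copy(); b=get_image("scene")[:,:,::-1].copy(); cv2.imwrite("pics/t7.png",a); cv2.imwrite("pics/s7.png",b)
np.set_printoptions(linewidth=250)
for h in(55,71):
  for x0,y0,q in((0,48,28),(0,-62,22)):
    Q=dk([[x0+q,y0+q,h],[x0+q,y0-q,h],[x0-q,y0-q,h],[x0-q,y0+q,h]]); print(h,"scene",proj("scene",Q).round(1).tolist())
g=b.mean(2)
print("scene small u 314..346"); 
for v in range(168,200): print(v,(g[v,314:346]//5).astype(int), ((b[v,322:346,2].astype(int)-b[v,322:346,0])//10))
print("large"); 
for v in range(164,182,2): print(v,(g[v,346:384]//5).astype(int))
E
```

```text
31.075 [0.43767126 0.14211423 0.11721318] [ 0.2  -0.04 -0.84  2.29  0.65  0.6   0.25] 0.05962956629152242
55 scene [[375.4, 170.8], [359.1, 176.8], [349.3, 171.2], [365.1, 165.5]]
55 scene [[340.0, 182.7], [326.5, 187.7], [319.7, 182.8], [332.8, 178.0]]
71 scene [[374.9, 165.9], [358.5, 171.8], [348.6, 166.3], [364.6, 160.7]]
71 scene [[339.3, 177.7], [325.7, 182.6], [318.8, 177.9], [332.0, 173.2]]
scene small u 314..346
168 [20 20 20 20 21 21 20 18 17 18 18 18 19 19 19 20 21 21 21 23 21 21 20 19 18 18 18 17 17 17 17 17] [2 1 2 4 6 6 5 3 2 2 2 1 1 1 1 1 1 1 1 1 1 1 1 1]
169 [21 21 21 21 21 21 20 18 18 17 17 18 19 21 21 23 22 21 21 21 20 19 18 17 18 17 17 17 16 16 17 16] [2 1 1 2 3 3 2 2 1 1 1 1 1 1 1 1 1 1 1 1 1 1 1 1]
170 [20 21 22 21 21 21 20 19 18 18 17 18 21 22 21 21 21 19 18 19 18 17 17 17 17 17 17 17 17 16 17 17] [2 1 1 1 2 2 1 1 1 1 1 1 1 1 1 1 1 1 1 1 1 1 1 1]
171 [21 22 22 22 22 22 21 19 18 17 17 18 20 20 19 18 19 18 17 17 17 17 17 17 17 16 17 17 17 17 18 17] [2 1 1 1 1 1 1 1 1 1 1 1 1 1 1 1 1 1 1 1 1 1 1 1]
172 [22 22 22 22 22 21 20 19 17 17 17 17 19 18 18 18 17 17 17 17 17
[... 4718 characters left out ...]
 17 15 13 13 11 10  9  7  6  5  5  5  4  3  4  3  4  4  5  4  5  6  7  9 10 14 17 19 19 19 18 17 15]
172 [18 18 19 19 19 17 14  8  6  5  4  4  4  4  4  4  3  4  4  4  4  5  5  4  4  4  4  4  5  6  9 12 14 14 13 12 12 12]
174 [20 20 20 20 20 18 14  8  4  3  4  4  4  4  4  5  3  4  3  4  4  4  5  5  6  6  8  8  9 10 11 10 11 11 11 11 11 10]
176 [20 20 20 20 19 19 15 11  8  5  5  4  4  4  4  4  4  5  4  6  7  7  9 10 10 10 10 11 11 11 10 10 10  9  9 10 10  9]
178 [20 20 19 20 19 20 18 13 10 10  9  7  7  6  7  8  8  9 10 11 10 11 10 11 10 10 10  9  9  8  8  8  7  8 11 13 13 13]
180 [20 20 21 20 20 19 18 14 11 11 10 10 10 10 11 11 11 10 11 11 10 10  8  8  8  8  8  8  7  8  9  9  9  9 10  9  8  8]
```

Both rubber tops sit at the seated positions; the small one's black patch has its corners near (332,179) and (337,184). Next is the bar.

```bash
cat >>plan.py <<'E'
DB=deckrot(1.5*np.pi)  # tool x along the bar
def deckpos(p): return DR.inv().apply(np.array(p)-dk([[0,0,0]])[0])*1e3*[1,-1,-1]
GB=.048                # reported TCP ahead of bar when held
def barpos(q,r=155): return dk([[65-r*np.cos(q),0,59+r*np.sin(q)-GB*1e3]])[0]
E
python3 - <<'E'
from plan import *
s=get_state(); print("deck now",deckpos(s["tcp_pos"]).round(0), "bar tcp",barpos(1.765).round(4))
c=plan(dk([[-70,-10,235]])[0],R.from_rotvec(s["tool_rot"])*R.from_rotvec([0,0,np.pi/4]),5)
c=plan(dk([[95,0,235]])[0],DB,5,c)
E
```

```text
deck now [-128.  -64.  133.] bar tcp [0.619  0.1727 0.2499]
-0.115 0.107 -0.204 0.0 0.0 0.075
-0.097 0.123 -0.204 0.0 0.0 0.075
-0.076 0.137 -0.204 0.0 0.0 0.075
-0.054 0.147 -0.204 0.0 0.0 0.075
-0.03 0.154 -0.205 0.0 0.0 0.075
end [0.4411 0.1931 0.2297]
-0.22 0.246 -0.001 0.0 0.0 0.075
-0.179 0.278 -0.001 0.0 0.0 0.076
-0.133 0.303 -0.001 -0.001 0.0 0.075
-0.084 0.32 0.0 0.0 0.0 0.076
-0.032 0.329 -0.001 0.0 0.001 0.075
end [0.5836 0.1788 0.3122]
```

>>> arm_command:
  moves:
    - {"dx":-0.115,"dy":0.107,"dz":-0.204,"rx":0,"ry":0,"rz":0.075}
    - {"dx":-0.097,"dy":0.123,"dz":-0.204,"rx":0,"ry":0,"rz":0.075}
    - {"dx":-0.076,"dy":0.137,"dz":-0.204,"rx":0,"ry":0,"rz":0.075}
    - {"dx":-0.054,"dy":0.147,"dz":-0.204,"rx":0,"ry":0,"rz":0.075}
    - {"dx":-0.03,"dy":0.154,"dz":-0.205,"rx":0,"ry":0,"rz":0.075}
  gripper: -1

```text
time_s: 31.8
tcp_pos: [0.4458, 0.1938, 0.2335]
tool_rot: [1.219, 2.336, 0.217]
wrist_force: [-0.6, 0.2, 0.2]
finger_gap: 0.0855
grip_force: 0.0
```

```bash
python3 - <<'E'
from plan import *
s=get_state(); print("deck now",deckpos(s["tcp_pos"]).round(0),s["joint_pos"].round(2))
c=plan(dk([[95,0,235]])[0],DB,5)
E
```

```text
deck now [-64.  -9. 236.] [ 0.23 -0.14 -0.9   2.02  0.36  0.89 -0.25]
-0.211 0.239 0.002 0.0 0.0 0.074
-0.172 0.268 0.002 0.0 0.0 0.074
-0.129 0.292 0.002 0.0 0.0 0.075
-0.082 0.308 0.002 0.0 0.0 0.074
-0.032 0.317 0.002 0.0 -0.001 0.075
end [0.5836 0.1788 0.3122]
```

>>> arm_command:
  moves:
    - {"dx":-0.211,"dy":0.239,"dz":0,"rx":0,"ry":0,"rz":0.074}
    - {"dx":-0.172,"dy":0.268,"dz":0,"rx":0,"ry":0,"rz":0.074}
    - {"dx":-0.129,"dy":0.292,"dz":0,"rx":0,"ry":0,"rz":0.075}
    - {"dx":-0.082,"dy":0.308,"dz":0,"rx":0,"ry":0,"rz":0.074}
    - {"dx":-0.032,"dy":0.317,"dz":0,"rx":0,"ry":0,"rz":0.075}

```text
time_s: 32.42
tcp_pos: [0.5844, 0.1786, 0.3123]
tool_rot: [2.068, 1.742, 0.467]
wrist_force: [-0.4, 0.1, 0.8]
finger_gap: 0.0855
grip_force: 0.0
```

>>> arm_command:
  moves:
    - {"dx":0,"dy":0,"dz":0,"rx":0,"ry":0,"rz":0}
    - {"dx":0,"dy":0,"dz":0,"rx":0,"ry":0,"rz":0}

```text
time_s: 32.67
tcp_pos: [0.582, 0.1797, 0.311]
tool_rot: [2.062, 1.751, 0.464]
wrist_force: [0.2, 1.0, 0.1]
finger_gap: 0.0856
grip_force: 0.0
```

```bash
python3 - <<'E'
from plan import *
s=get_state(); print("deck now",deckpos(s["tcp_pos"]).round(1),s["joint_pos"].round(2), np.degrees((DB.inv()*R.from_rotvec(s["tool_rot"])).as_rotvec()).round(1))
# is the frame still where it was?  bar px old/new in both images
a=get_image("scene")[:,:,::-1]; cv2.imwrite("pics/s8.png",a); t=get_image("top")[:,:,::-1]; cv2.imwrite("pics/t8.png",t)
for n,i0,i1 in(("scene","scene0","s8"),("scene","scene0","s7")):
    A=cv2.imread(f"pics/{i0}.png")[115:175,318:328];B=cv2.imread(f"pics/{i1}.png")[112:178,315:331]
    r=cv2.matchTemplate(B,A,cv2.TM_CCOEFF_NORMED); print(cv2.minMaxLoc(r))
c=plan(barpos(1.765),DB,4)
E
```

```text
deck now [ 92.9   0.6 234.8] [ 0.28  0.14 -0.9   1.65  0.53  1.07 -0.94] [ 0.1  0.1 -0.4]
(0.38290563225746155, 0.9895742535591125, (6, 6), (3, 3))
(-0.13098624348640442, 0.4656136631965637, (6, 6), (3, 3))
-0.002 0.006 0.18 0.0 0.0 0.001
-0.002 0.006 0.18 0.0 0.0 0.001
-0.002 0.006 0.181 0.0 0.0 0.001
-0.002 0.007 0.18 -0.001 0.0 0.001
end [0.619  0.1727 0.2499]
```

>>> arm_command:
  moves:
    - {"dx":0,"dy":0.006,"dz":0.18,"rx":0,"ry":0,"rz":0.001}
    - {"dx":0,"dy":0.006,"dz":0.18,"rx":0,"ry":0,"rz":0.001}
    - {"dx":0,"dy":0.006,"dz":0.18,"rx":0,"ry":0,"rz":0.001}
    - {"dx":0,"dy":0.006,"dz":0.18,"rx":0,"ry":0,"rz":0}
    - {"dx":0,"dy":0,"dz":0,"rx":0,"ry":0,"rz":0}

```text
time_s: 33.4
tcp_pos: [0.6199, 0.1718, 0.2479]
tool_rot: [2.071, 1.743, 0.463]
wrist_force: [-0.3, -1.2, -1.1]
finger_gap: 0.0852
grip_force: 0.0
```

>>> arm_command:
  moves:
    - {"dx":0,"dy":0,"dz":0,"rx":0,"ry":0,"rz":0}
    - {"dx":0,"dy":0,"dz":0,"rx":0,"ry":0,"rz":0}
    - {"dx":0,"dy":0,"dz":0,"rx":0,"ry":0,"rz":0}
    - {"dx":0,"dy":0,"dz":0,"rx":0,"ry":0,"rz":0}
    - {"dx":0,"dy":0,"dz":0,"rx":0,"ry":0,"rz":0}
  gripper: 1
  newtons: 25

```text
time_s: 34.02
tcp_pos: [0.6201, 0.1733, 0.2512]
tool_rot: [2.068, 1.742, 0.468]
wrist_force: [-1.1, -0.2, 2.1]
finger_gap: 0.0132
grip_force: 24.4
```

```bash
python3 - <<'E'
from plan import *
s=get_state(); print("deck now",deckpos(s["tcp_pos"]).round(1),s["finger_gap"],"F deck",(DR.inv().apply(s["wrist_force"])*[1,-1,-1]).round(1))
E
```

```text
deck now [ 96.4   0.7 163.7] 0.013176457465239048 F deck [ 0.2 -0.4  2.4]
```

The bar is held (gap 13.2 mm, no side force). I'll compute the arc rows for the lowering.

```bash
cat >>plan.py <<'E'
def arc(q0,q1,n,R_=155):
    B=np.array([[-R_*np.cos(q),0,R_*np.sin(q)] for q in np.linspace(q0,q1,n+1)])/1e3
    d=np.diff(B,axis=0)   # deck slope,across,normal
    w=DR.apply(d*[1,-1,-1]); t=DB.inv().apply(w)/.1
    for r in t: print(*(r.round(3)+0.))
E
python3 -c "
from plan import *
arc(1.775,0.2,36)"
```

```text
0.0 -0.067 -0.012
0.0 -0.067 -0.009
0.0 -0.068 -0.006
0.0 -0.068 -0.003
0.0 -0.068 0.0
0.0 -0.068 0.002
0.0 -0.068 0.005
0.0 -0.067 0.008
0.0 -0.067 0.011
0.0 -0.066 0.014
0.0 -0.066 0.017
0.0 -0.065 0.02
0.0 -0.064 0.023
0.0 -0.063 0.026
0.0 -0.062 0.028
0.0 -0.06 0.031
0.0 -0.059 0.034
0.0 -0.057 0.036
0.0 -0.056 0.039
0.0 -0.054 0.041
0.0 -0.052 0.043
0.0 -0.05 0.046
0.0 -0.048 0.048
0.0 -0.046 0.05
0.0 -0.044 0.052
0.0 -0.042 0.054
0.0 -0.039 0.055
0.0 -0.037 0.057
0.0 -0.034 0.059
0.0 -0.032 0.06
0.0 -0.029 0.061
0.0 -0.026 0.063
0.0 -0.023 0.064
0.0 -0.021 0.065
0.0 -0.018 0.065
0.0 -0.015 0.066
```

>>> arm_command:
  moves:
    - {"dx":0,"dy":-0.067,"dz":-0.012,"rx":0,"ry":0,"rz":0}
    - {"dx":0,"dy":-0.067,"dz":-0.009,"rx":0,"ry":0,"rz":0}
    - {"dx":0,"dy":-0.068,"dz":-0.006,"rx":0,"ry":0,"rz":0}
    - {"dx":0,"dy":-0.068,"dz":-0.003,"rx":0,"ry":0,"rz":0}
    - {"dx":0,"dy":-0.068,"dz":0,"rx":0,"ry":0,"rz":0}

```text
time_s: 34.65
tcp_pos: [0.5893, 0.179, 0.2364]
tool_rot: [2.068, 1.743, 0.469]
wrist_force: [2.8, 0.7, 1.8]
finger_gap: 0.0129
grip_force: 26.0
```

```bash
cat >fd.py <<'E'
from plan import *
s=get_state(); d=deckpos(s["tcp_pos"]); h=[65,0,59-48]
v=d-h; print("deck",d.round(1),"r",round(float(np.hypot(v[0],v[2])),1),"q",round(float(np.arctan2(v[2],-v[0])),3),"gap",round(s["finger_gap"],4),"F deck",(DR.inv().apply(s["wrist_force"])*[1,-1,-1]).round(1),"t",s["time_s"],s["joint_pos"].round(2))
E
python3 fd.py
```

```text
deck [ 61.9   1.1 166.6] r 155.6 q 1.551 gap 0.0129 F deck [3.2 1.1 0.2] t 34.65 [ 0.23  0.2  -0.87  1.78  0.65  0.93 -1.09]
```

Following well: the radius reads 155.6 and the forces are small. Continuing.

>>> arm_command:
  moves:
    - {"dx":0,"dy":-0.068,"dz":0.002,"rx":0,"ry":0,"rz":0}
    - {"dx":0,"dy":-0.068,"dz":0.005,"rx":0,"ry":0,"rz":0}
    - {"dx":0,"dy":-0.067,"dz":0.008,"rx":0,"ry":0,"rz":0}
    - {"dx":0,"dy":-0.067,"dz":0.011,"rx":0,"ry":0,"rz":0}
    - {"dx":0,"dy":-0.066,"dz":0.014,"rx":0,"ry":0,"rz":0}

```text
time_s: 35.28
tcp_pos: [0.5627, 0.1837, 0.2158]
tool_rot: [2.068, 1.743, 0.469]
wrist_force: [-4.1, 2.6, 5.4]
finger_gap: 0.0132
grip_force: 26.8
```

>>> arm_command:
  moves:
    - {"dx":0,"dy":-0.066,"dz":0.017,"rx":0,"ry":0,"rz":0}
    - {"dx":0,"dy":-0.065,"dz":0.02,"rx":0,"ry":0,"rz":0}
    - {"dx":0,"dy":-0.064,"dz":0.023,"rx":0,"ry":0,"rz":0}
    - {"dx":0,"dy":-0.063,"dz":0.026,"rx":0,"ry":0,"rz":0}
    - {"dx":0,"dy":-0.062,"dz":0.028,"rx":0,"ry":0,"rz":0}

```text
time_s: 35.9
tcp_pos: [0.5411, 0.1873, 0.19]
tool_rot: [2.068, 1.743, 0.469]
wrist_force: [3.2, 4.1, -2.6]
finger_gap: 0.0128
grip_force: 25.8
```

```bash
python3 fd.py
```

```text
deck [ -3.7   1.2 150.8] r 155.8 q 1.114 gap 0.0128 F deck [ 0.8  4.6 -3.5] t 35.9 [ 0.2   0.16 -0.88  1.94  0.69  0.84 -1.23]
```

>>> arm_command:
  moves:
    - {"dx":0,"dy":-0.06,"dz":0.031,"rx":0,"ry":0,"rz":0}
    - {"dx":0,"dy":-0.059,"dz":0.034,"rx":0,"ry":0,"rz":0}
    - {"dx":0,"dy":-0.057,"dz":0.036,"rx":0,"ry":0,"rz":0}
    - {"dx":0,"dy":-0.056,"dz":0.039,"rx":0,"ry":0,"rz":0}
    - {"dx":0,"dy":-0.054,"dz":0.041,"rx":0,"ry":0,"rz":0}

```text
time_s: 36.52
tcp_pos: [0.5259, 0.1897, 0.16]
tool_rot: [2.068, 1.742, 0.469]
wrist_force: [-2.5, 4.9, 0.9]
finger_gap: 0.0129
grip_force: 26.4
```

>>> arm_command:
  moves:
    - {"dx":0,"dy":-0.052,"dz":0.043,"rx":0,"ry":0,"rz":0}
    - {"dx":0,"dy":-0.05,"dz":0.046,"rx":0,"ry":0,"rz":0}
    - {"dx":0,"dy":-0.048,"dz":0.048,"rx":0,"ry":0,"rz":0}
    - {"dx":0,"dy":-0.046,"dz":0.05,"rx":0,"ry":0,"rz":0}
    - {"dx":0,"dy":-0.044,"dz":0.052,"rx":0,"ry":0,"rz":0}

```text
time_s: 37.15
tcp_pos: [0.5172, 0.191, 0.1272]
tool_rot: [2.068, 1.742, 0.468]
wrist_force: [0.0, 5.1, -0.6]
finger_gap: 0.0128
grip_force: 26.5
```

```bash
python3 fd.py
```

```text
deck [-56.    0.8 108.5] r 155.4 q 0.678 gap 0.0128 F deck [-1.   5.1 -0.1] t 37.15 [ 0.11  0.21 -0.85  2.07  0.86  0.76 -1.46]
```

>>> arm_command:
  moves:
    - {"dx":0,"dy":-0.042,"dz":0.054,"rx":0,"ry":0,"rz":0}
    - {"dx":0,"dy":-0.039,"dz":0.055,"rx":0,"ry":0,"rz":0}
    - {"dx":0,"dy":-0.037,"dz":0.057,"rx":0,"ry":0,"rz":0}
    - {"dx":0,"dy":-0.034,"dz":0.059,"rx":0,"ry":0,"rz":0}
    - {"dx":0,"dy":-0.032,"dz":0.06,"rx":0,"ry":0,"rz":0}

```text
time_s: 37.78
tcp_pos: [0.5156, 0.191, 0.0932]
tool_rot: [2.068, 1.742, 0.467]
wrist_force: [0.7, 4.2, -1.6]
finger_gap: 0.0129
grip_force: 26.9
```

```bash
python3 fd.py; python3 -c "
from plan import *
arc(.46,0.1,9); print(); arc(.1,-.06,10)"
```

```text
deck [-74.4   0.5  79.9] r 155.5 q 0.459 gap 0.0129 F deck [-0.8  4.2 -1.4] t 37.775 [ 0.06  0.27 -0.81  2.11  0.98  0.73 -1.59]
0.0 -0.026 0.056
0.0 -0.024 0.057
0.0 -0.022 0.058
0.0 -0.02 0.059
0.0 -0.017 0.06
0.0 -0.015 0.06
0.0 -0.012 0.061
0.0 -0.01 0.061
0.0 -0.007 0.062

0.0 -0.002 0.025
0.0 -0.002 0.025
0.0 -0.001 0.025
0.0 -0.001 0.025
0.0 -0.001 0.025
0.0 0.0 0.025
0.0 0.0 0.025
0.0 0.0 0.025
0.0 0.001 0.025
0.0 0.001 0.025
```

>>> arm_command:
  moves:
    - {"dx":0,"dy":-0.026,"dz":0.056,"rx":0,"ry":0,"rz":0}
    - {"dx":0,"dy":-0.024,"dz":0.057,"rx":0,"ry":0,"rz":0}
    - {"dx":0,"dy":-0.022,"dz":0.058,"rx":0,"ry":0,"rz":0}
    - {"dx":0,"dy":-0.02,"dz":0.059,"rx":0,"ry":0,"rz":0}
    - {"dx":0,"dy":-0.017,"dz":0.06,"rx":0,"ry":0,"rz":0}

```text
time_s: 38.4
tcp_pos: [0.5206, 0.1901, 0.0627]
tool_rot: [2.068, 1.742, 0.467]
wrist_force: [-1.0, 3.2, -1.7]
finger_gap: 0.0129
grip_force: 27.7
```

>>> arm_command:
  moves:
    - {"dx":0,"dy":-0.015,"dz":0.05,"rx":0,"ry":0,"rz":0}
    - {"dx":0,"dy":-0.012,"dz":0.05,"rx":0,"ry":0,"rz":0}
    - {"dx":0,"dy":-0.008,"dz":0.04,"rx":0,"ry":0,"rz":0}
    - {"dx":0,"dy":0,"dz":0,"rx":0,"ry":0,"rz":0}

```text
time_s: 38.9
tcp_pos: [0.5247, 0.1893, 0.0488]
tool_rot: [2.068, 1.742, 0.467]
wrist_force: [1.4, 3.1, -5.6]
finger_gap: 0.0134
grip_force: 27.4
```

```bash
python3 fd.py
```

```text
deck [-88.6   0.4  36.8] r 155.8 q 0.167 gap 0.0134 F deck [-2.1  3.3 -5.3] t 38.9 [-0.01  0.36 -0.74  2.14  1.15  0.69 -1.75]
```

>>> arm_command:
  moves:
    - {"dx":0,"dy":-0.004,"dz":0.025,"rx":0,"ry":0,"rz":0}
    - {"dx":0,"dy":-0.003,"dz":0.025,"rx":0,"ry":0,"rz":0}
    - {"dx":0,"dy":-0.003,"dz":0.025,"rx":0,"ry":0,"rz":0}
    - {"dx":0,"dy":-0.002,"dz":0.025,"rx":0,"ry":0,"rz":0}
    - {"dx":0,"dy":-0.002,"dz":0.025,"rx":0,"ry":0,"rz":0}

```text
time_s: 39.52
tcp_pos: [0.5292, 0.1885, 0.0374]
tool_rot: [2.068, 1.742, 0.466]
wrist_force: [-1.6, 1.3, -0.8]
finger_gap: 0.0132
grip_force: 28.1
```

>>> arm_command:
  moves:
    - {"dx":0,"dy":-0.001,"dz":0.02,"rx":0,"ry":0,"rz":0}
    - {"dx":0,"dy":0,"dz":0.02,"rx":0,"ry":0,"rz":0}
    - {"dx":0,"dy":0,"dz":0.02,"rx":0,"ry":0,"rz":0}
    - {"dx":0,"dy":0,"dz":0,"rx":0,"ry":0,"rz":0}

```text
time_s: 40.02
tcp_pos: [0.5317, 0.1881, 0.0317]
tool_rot: [2.069, 1.742, 0.466]
wrist_force: [-1.4, 1.1, -7.0]
finger_gap: 0.0129
grip_force: 28.0
```

```bash
python3 fd.py
```

```text
deck [-90.9   0.4  18.4] r 156.1 q 0.048 gap 0.0129 F deck [-4.8  0.8 -5.2] t 40.025 [-0.03  0.41 -0.71  2.14  1.22  0.68 -1.81]
```

>>> arm_command:
  moves:
    - {"dx":0,"dy":0,"dz":0.015,"rx":0,"ry":0,"rz":0}
    - {"dx":0,"dy":0,"dz":0.015,"rx":0,"ry":0,"rz":0}
    - {"dx":0,"dy":0,"dz":0,"rx":0,"ry":0,"rz":0}

```text
time_s: 40.4
tcp_pos: [0.533, 0.1878, 0.0292]
tool_rot: [2.069, 1.743, 0.466]
wrist_force: [-3.1, 0.4, -5.4]
finger_gap: 0.013
grip_force: 28.2
```

>>> arm_command:
  moves:
    - {"dx":0,"dy":0,"dz":0.015,"rx":0,"ry":0,"rz":0}
    - {"dx":0,"dy":0,"dz":0.01,"rx":0,"ry":0,"rz":0}
    - {"dx":0,"dy":0,"dz":0,"rx":0,"ry":0,"rz":0}

```text
time_s: 40.78
tcp_pos: [0.5341, 0.1876, 0.027]
tool_rot: [2.069, 1.743, 0.466]
wrist_force: [-3.8, 0.6, -4.8]
finger_gap: 0.0129
grip_force: 28.3
```

```bash
python3 fd.py
```

```text
deck [-91.2   0.3  13.2] r 156.2 q 0.014 gap 0.0129 F deck [-5.7 -0.1 -2.2] t 40.775 [-0.03  0.42 -0.7   2.14  1.24  0.67 -1.82]
```

>>> arm_command:
  moves:
    - {"dx":0,"dy":0,"dz":0.015,"rx":0,"ry":0,"rz":0}
    - {"dx":0,"dy":0,"dz":0.01,"rx":0,"ry":0,"rz":0}
    - {"dx":0,"dy":0,"dz":0,"rx":0,"ry":0,"rz":0}

```text
time_s: 41.15
tcp_pos: [0.5352, 0.1874, 0.0247]
tool_rot: [2.069, 1.743, 0.465]
wrist_force: [-5.0, -0.6, -4.2]
finger_gap: 0.013
grip_force: 28.4
```

```bash
python3 fd.py
```

```text
deck [-91.3   0.3  10.6] r 156.3 q -0.002 gap 0.013 F deck [-6.3 -1.4 -1.2] t 41.15 [-0.03  0.42 -0.69  2.14  1.24  0.67 -1.83]
```

>>> arm_command:
  moves:
    - {"dx":0,"dy":0.01,"dz":0.01,"rx":0,"ry":0,"rz":0}
    - {"dx":0,"dy":0,"dz":0.01,"rx":0,"ry":0,"rz":0}
    - {"dx":0,"dy":0,"dz":0,"rx":0,"ry":0,"rz":0}

```text
time_s: 41.52
tcp_pos: [0.5362, 0.1873, 0.0229]
tool_rot: [2.069, 1.744, 0.464]
wrist_force: [-6.4, 0.3, -5.8]
finger_gap: 0.0131
grip_force: 28.5
```

>>> arm_command:
  moves:
    - {"dx":0,"dy":0,"dz":0.015,"rx":0,"ry":0,"rz":0}
    - {"dx":0,"dy":0,"dz":0,"rx":0,"ry":0,"rz":0}

```text
time_s: 41.78
tcp_pos: [0.5369, 0.1872, 0.0216]
tool_rot: [2.07, 1.744, 0.464]
wrist_force: [-6.3, 0.4, -5.3]
finger_gap: 0.0129
grip_force: 28.5
```

```bash
python3 fd.py
```

```text
deck [-91.5   0.3   7. ] r 156.5 q -0.025 gap 0.0129 F deck [-8.1 -0.7 -1.5] t 41.775 [-0.03  0.43 -0.69  2.14  1.25  0.67 -1.83]
```

>>> arm_command:
  moves:
    - {"dx":0,"dy":-0.015,"dz":0.01,"rx":0,"ry":0,"rz":0}
    - {"dx":0,"dy":0,"dz":0.01,"rx":0,"ry":0,"rz":0}
    - {"dx":0,"dy":0,"dz":0,"rx":0,"ry":0,"rz":0}

```text
time_s: 42.15
tcp_pos: [0.5378, 0.187, 0.0202]
tool_rot: [2.068, 1.742, 0.466]
wrist_force: [-6.9, 0.5, -2.8]
finger_gap: 0.0134
grip_force: 28.7
```

```bash
python3 fd.py
```

```text
deck [-91.3   0.3   5.4] r 156.4 q -0.036 gap 0.0134 F deck [-7.4 -0.6  1. ] t 42.15 [-0.04  0.44 -0.69  2.14  1.26  0.67 -1.84]
```

>>> arm_command:
  moves:
    - {"dx":0,"dy":0,"dz":0.01,"rx":0,"ry":0,"rz":0}
    - {"dx":0,"dy":0,"dz":0.01,"rx":0,"ry":0,"rz":0}
    - {"dx":0,"dy":0,"dz":0,"rx":0,"ry":0,"rz":0}

```text
time_s: 42.52
tcp_pos: [0.5381, 0.1869, 0.0199]
tool_rot: [2.066, 1.741, 0.466]
wrist_force: [-17.1, -3.1, 13.4]
finger_gap: 0.0129
grip_force: 30.3
```

```bash
python3 fd.py
```

```text
deck [-91.2   0.2   5. ] r 156.3 q -0.039 gap 0.0129 F deck [-7.4 -6.  19.8] t 42.525 [-0.04  0.44 -0.69  2.14  1.27  0.67 -1.85]
```

Firm contact: +20 N, with the frame stopped on the heels. I'll ease off, open part way, and withdraw along the normal.

>>> arm_command:
  moves:
    - {"dx":0,"dy":0,"dz":-0.015,"rx":0,"ry":0,"rz":0}
    - {"dx":0,"dy":0,"dz":0,"rx":0,"ry":0,"rz":0}

```text
time_s: 42.78
tcp_pos: [0.5379, 0.1869, 0.02]
tool_rot: [2.068, 1.742, 0.466]
wrist_force: [-8.9, -1.2, 0.1]
finger_gap: 0.0134
grip_force: 29.1
```

>>> arm_command:
  moves:
    - {"dx":0,"dy":0,"dz":0,"rx":0,"ry":0,"rz":0}
    - {"dx":0,"dy":0,"dz":0,"rx":0,"ry":0,"rz":0}
    - {"dx":0,"dy":0,"dz":0,"rx":0,"ry":0,"rz":0}
    - {"dx":0,"dy":0,"dz":0,"rx":0,"ry":0,"rz":0}
  gripper: -0.2

```text
time_s: 43.28
tcp_pos: [0.5396, 0.1875, 0.0207]
tool_rot: [2.068, 1.741, 0.469]
wrist_force: [-0.8, -0.3, -0.4]
finger_gap: 0.0513
grip_force: 0.0
```

>>> arm_command:
  moves:
    - {"dx":0,"dy":0,"dz":-0.2,"rx":0,"ry":0,"rz":0}
    - {"dx":0,"dy":0,"dz":-0.4,"rx":0,"ry":0,"rz":0}
    - {"dx":0,"dy":-0.2,"dz":-0.5,"rx":0,"ry":0,"rz":0}
    - {"dx":0,"dy":-0.5,"dz":-0.3,"rx":0,"ry":0,"rz":0}
    - {"dx":0,"dy":-0.5,"dz":-0.1,"rx":0,"ry":0,"rz":0}

```text
time_s: 43.9
tcp_pos: [0.3622, 0.2192, 0.0921]
tool_rot: [2.067, 1.739, 0.476]
wrist_force: [-0.3, 0.1, -0.5]
finger_gap: 0.0518
grip_force: 0.0
```

```bash
python3 - <<'E'
from plan import *
s=get_state(); print(s["time_s"],s["tcp_pos"],s["wrist_force"],s["finger_gap"])
b=get_image("scene")[:,:,::-1].copy(); a=get_image("top")[:,:,::-1].copy(); cv2.imwrite("pics/s9.png",b); cv2.imwrite("pics/t9.png",a)
np.set_printoptions(linewidth=250)
# where is the bar now: score bright bar ridge vs q in the scene/top pictures
for n,im in(("scene",b),("top",a)):
    g=cv2.GaussianBlur(im.mean(2).astype(np.float32),(0,0),.7)
    out=[]
    for q in np.arange(-.14,.2,.02):
        def line(dn): return proj(n,dk([[65-155*np.cos(q)-dn*np.sin(q),y,59+155*np.sin(q)] for y in np.r_[np.linspace(-92,-30,15),np.linspace(15,85,15)]]))
        L=line(0); smp=lambda P:np.array([g[int(round(v)),int(round(u))] for u,v in P])
        out.append((round(q,2),int(smp(L).mean()),int(smp(L+[0,-4]).mean()),int(smp(L+[0,4]).mean())))
    print(n,out)
E
```

```text
43.9 [0.36223851 0.21924058 0.09208043] [-0.33339544  0.08180109 -0.54347134] 0.05180737788177107
scene [(np.float64(-0.14), 100, 96, 110), (np.float64(-0.12), 101, 102, 107), (np.float64(-0.1), 100, 113, 103), (np.float64(-0.08), 98, 124, 101), (np.float64(-0.06), 96, 125, 100), (np.float64(-0.04), 100, 118, 101), (np.float64(-0.02), 112, 109, 101), (np.float64(0.0), 122, 103, 98), (np.float64(0.02), 126, 101, 96), (np.float64(0.04), 120, 99, 98), (np.float64(0.06), 111, 97, 108), (np.float64(0.08), 104, 94, 121), (np.float64(0.1), 101, 90, 126), (np.float64(0.12), 99, 89, 123), (np.float64(0.14), 98, 89, 114), (np.float64(0.16), 94, 90, 106), (np.float64(0.18), 92, 90, 102)]
top [(np.float64(-0.14), 101, 91, 119), (np.float64(-0.12), 103, 95, 109), (np.float64(-0.1), 108, 97, 98), (np.float64(-0.08), 114, 99, 87), (np.float64(-0.06), 119, 99, 78), (np.float64(-0.04), 124, 99, 71), (np.float64(-0.02), 127, 99, 67), (np.float64(0.0), 128, 100, 68), (np.float64(0.02), 125, 99, 70), (np.float64(0.04), 120, 101, 74), (np.float64(0.06), 115, 102, 78), (np.float64(0.08), 106, 105, 83), (np.float64(0.1), 99, 108, 87), (np.float64(0.12), 92, 111, 90), (np.float64(0.14), 85, 115, 92), (np.float64(0.16), 78, 119, 95), (np.float64(0.18), 74, 122, 96)]
```

In both views the bar ridge fits q ≈ 0.00–0.02, so the frame lies on both heels. The robot is clear, so I'll hand in.

```bash
python3 -c "
from station import *
print(close_job())"
```

```text
the job is handed in; nothing more can be done
None
```

Job handed in at about 44 s: both heels are in their nests rubber side up, the frame was lowered by its bar under grip until it lies on both (hinge angle about 0 in both camera views), and the gripper is open and clear.

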